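# Build up a keyed pipe rest on the welding bench

## Task

Build up the pipe rest: first stack the tall green riser on the aluminium base plate, then stack the red V-head on the riser, each turned so that its wide and narrow lugs drop into the wide and narrow notches below and it sits fully home and level. Let go of the stack when it is built, and leave the short yellow riser and everything else on the bench where they are.

Things in the scene. Friction and masses are not known exactly. Their poses are not given: they have to be found in the camera images.
- base: Aluminium base plate fixed to the bench, 150 (x) x 80 x 30 mm high. Origin: centre of its underside; z up; +x towards its WIDE notch. Notches in the top, 14 mm deep, black floors, 24 mm long in x: wide, 36 mm across, at x = +43 mm, two white marks beside it; narrow, 18 mm across, at x = -43 mm. The riser seated on it has its x along the base's +x and its origin 18 mm above the base's.
- base_wide (a point): Centre of the mouth of the base's wide notch, level with the base's top face (base x = +43 mm, z = 30 mm).
- riser: Tall green riser, about 0.45 kg, standing on two lugs. Origin: centre, in the plane of the lug soles; +x to its WIDE end (white marks); z up. Body 110 x 50 mm (y), z 12 to 57 mm, gripped across its 50 mm. Lugs 20 mm long, 12 mm high, soles tapered 3 mm: 32 mm across at x = +43, 14 mm at x = -43. Top notches as in the base, open at the ends. It seats body on top face, 2 mm play round each lug.
- riser_wide (a point): Centre of the mouth of the riser's wide top notch (riser x = +43 mm, z = 57 mm).
- vhead: Red V-head (pipe saddle), about 0.45 kg, standing on two lugs. Lugs, origin, axes and 110 x 50 mm outline as the green riser's: +x to the WIDE lug, white bar on the cheek at that end. Solid from z = 12 to 48 mm (grip across the 50 mm at the middle); above, cheeks at both x ends rise to 80 mm and form an upward V. Seated, its origin is 45 mm above the riser's and its x along the riser's +x.
- vhead_wide (a point): Point on the V-head over the wide lug, at the body's underside (V-head x = +43 mm, y = 0, z = 12 mm).
- short_riser: Bystander, not to be used: short yellow riser, like the green one but only 37 mm high in all, 110 x 50 mm. Origin in the plane of its lug soles.
- can: Bystander: upright blue can, 56 mm diameter, 120 mm high. Origin: centre of its underside.
- cup: Bystander: open steel cup, 80 mm diameter, 90 mm high, upright. Origin: centre of its underside.
- pipe: Bystander: rusty exhaust pipe, 170 mm long along its x, with an 84 mm square flange at both ends, on which it lies. Origin: on the bench under its middle.
Not all that is in view belongs to the job. Of the things that look like the riser, the middle-sized one is meant.

How it is judged:
By the outcome, as a careful person would: the job done as asked, in the order asked, and still so for the second after the job is handed in, with the robot touching nothing.
It also fails if it takes over 67 s, if anything falls off the work surface, if the arm or the gripper's body presses on something with over 40 N, if the wrist force passes 120 N, or if a joint passes its speed limit or range.

## Robot

A 7-joint arm with a two-finger parallel gripper is mounted at the origin on the work surface. World frame = base frame: x ahead of the robot, y to its left, z up, the work surface at z = 0. Lengths are in mm, angles in rad, forces in N, time in s.
With the tool pointing down it reaches from about 425 to 875 mm from the base axis. Payload 4.7 kg.
Tool frame: the origin (TCP) lies midway between the tips of the shut fingers; the grasp point (between the pads) lies 19 mm behind it; x points along the fingers, y is the direction in which the jaws open and shut, and the axes are right-handed (so a half turn about x gives the same grasp; the last joint's range is limited). The gripper opens to 87 mm and grips with 3 to 60 N. Pads are 19 mm wide; open, the fingers measure 117 mm over their backs; the gripper's body (75 mm by 190 mm) begins 51 mm behind the grasp point.
Start: joints at [1.257, 0.321, -0.07, 1.45, 0.023, 1.371, -0.057], TCP at [209.255, -615.417, 222.587] pointing down, gripper open.
Joint ranges: [-2.86, 2.86], [-0.3, 2.09], [-1.38, 1.24], [0.06, 2.45], [-1.56, 4.7], [0.09, 2.05], [-2.69, 2.69]. Speed limits (rad/s): [2.57, 2.57, 3.14, 3.14, 3.14, 3.14, 3.14].

## Interface

Orientations are given as a unit quaternion [x, y, z, w].
In Python, from cell import bot gives the robot as it stands.
- The arm moves only by the tool jog_arm, never from a script. Its argument "increments" is a list that holds one entry, the list of rows, each a list of 7 numbers: the turn, a rotation vector about the tool's x, y, z in rad, then the shift along the tool's x, y, z in cm, then the opening, from 0 (shut) to 1 (fully open). A call has 1 to 8 rows; each row shifts and turns the pose as measured when the row begins, along the tool's axes as they then stand; what a row does not reach is not made up. A row lasts 1/8 s, in which the tool goes at most 62.5 mm and 10.7 degrees, less where a joint would pass 70% of its speed; a pose out of reach is approached as far as the arm can. A call with a gripper value outside its range is refused whole. The fingers move at their own pace and stop on an object; the grip force is fixed at half the most. Time passes only in rows, so rows that do not move let the fingers close. It gives the time, the measured TCP pose, the force and the opening at its end, in the units of the state.
- bot.state(): the state, without advancing time (a new reading comes with each control period).
- bot.snapshot(name): name is "scene" or "top" or "wrist"; returns (picture, depth): 400x640x3 uint8, blue, green, red; 400x640 float32, mm along the optical axis (not along the pixel's ray), 0 where there is no reading.
- bot.get_calibration(name): a dict with "fov_y" (degrees; the focal length in pixels is half the picture's height over the tangent of half this angle, whatever the lens; pixels are square), "cx", "cy" (the principal point, pixels), "position" and "attitude" of the camera in the world. Camera axes: x right, y down, z forward; pixel columns grow to the right and rows downward; lengths in mm; the calibration is good to about 2 mm. A picture is of the moment at which its call begins: read the wrist's pose just before it. get_calibration takes no time and is no camera call; for the wrist camera it gives the pose at the moment of the call.
- bot.job_done(): hands the job in, once; it reports no verdict.
The state is a dict: "time_s": time; "qpos": joint angles; "qvel": joint speeds; "effort": joint torques, N m; "tool_pos": TCP position; "eef_rot": TCP orientation; "ft_force": force on the tool from outside, world axes, zero at the start; "wrist_torque": the same for the moment, N m; "opening": finger opening in mm.
Only numpy, scipy, OpenCV 4.12 (cv2) and the standard library are available. Lean on these libraries where they do the work, as an engineer would, in place of code of your own. Each camera call takes 0.05 s, during which the arm holds its last target.

## Working session

There is one attempt and no reset: what is moved stays moved. The work goes in short steps, Python scripts to look and compute and a tool call to move; the robot and the scene stay as the last step left them, time stands still between calls to the robot, and variables do not carry over. Pictures are saved under pics/ and viewed, and the job is handed in when it is done.

Besides the shell and the picture viewer there is one more tool, called after "Request:" in YAML: its name, and indented under it one key for each argument. jog_arm: Moves the arm, as the interface text tells. Its arguments: {"type":"object","properties":{"increments":{"type":"array"}},"required":["increments"]}

```bash
ls; mkdir -p pics; python3 - <<'E'
from cell import bot
import cv2,numpy as np
s=bot.state();print(s)
for n in("scene","top","wrist"):
    c=bot.get_calibration(n);print(n,c)
    p,d=bot.snapshot(n);cv2.imwrite(f"pics/{n}0.png",p);np.save(f"pics/{n}0.npy",d)
    print(d.min(),d.max())
E
```

```text
pics
{'time_s': 0.0, 'qpos': array([ 1.25710317,  0.32183188, -0.07008769,  1.45167997,  0.02259628,
        1.37078385, -0.056936  ]), 'qvel': array([ 0.00027177,  0.00107759, -0.00031069, -0.00074615,  0.00069585,
        0.00036371,  0.00141767]), 'effort': array([ 6.91425498e-05, -4.91288996e+01, -4.04010275e-01, -3.12523842e+01,
       -6.40095212e-02,  4.38728440e-02,  1.78570608e-04]), 'tool_pos': array([ 209.0481972 , -614.88259844,  221.45326794]), 'eef_rot': array([-0.69748774, -0.11603518,  0.69777368, -0.11471089]), 'ft_force': array([-0.38373978,  0.10833582,  0.96333396]), 'wrist_torque': array([ 0.02636487, -0.03858804,  0.0022212 ]), 'opening': 87.19970001445041}
scene {'fov_y': 54.27725873189532, 'cx': 317.0493150502274, 'cy': 193.55113703956494, 'position': array([1104.03907294,  492.07978677,  956.7855519 ]), 'attitude': array([ 0.39430662,  0.84674159, -0.32401715, -0.15021271])}
0.0 3437.974
top {'fov_y': 57.30752745483823, 'cx': 318.3652232068173, 'cy': 203.87056969208342, 'position': array([ 240.77710072,    5.00259317, 1205.69321789]), 'attitude': array([-0.68741273,  0.71814292, -0.07991722,  0.0731281 ])}
0.0 2310.5786
wrist {'fov_y': 65.64885338565918, 'cx': 317.2576652922965, 'cy': 202.2069882119019, 'position': array([ 284.60751384, -589.29653763,  384.18739102]), 'attitude': array([ 0.80434548, -0.57602907, -0.08555057,  0.11789812])}
0.0 1363.7115
```

View pics/scene0.png

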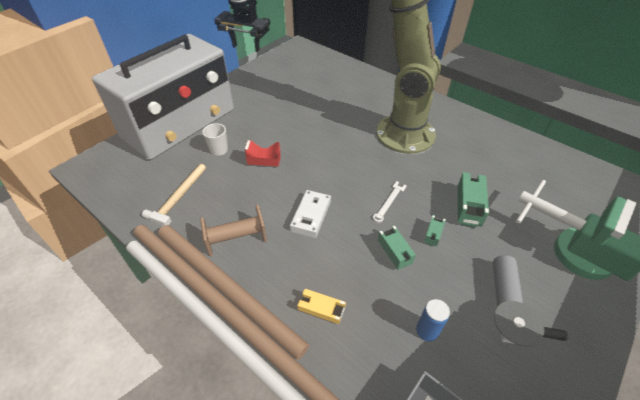

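View pics/top0.png

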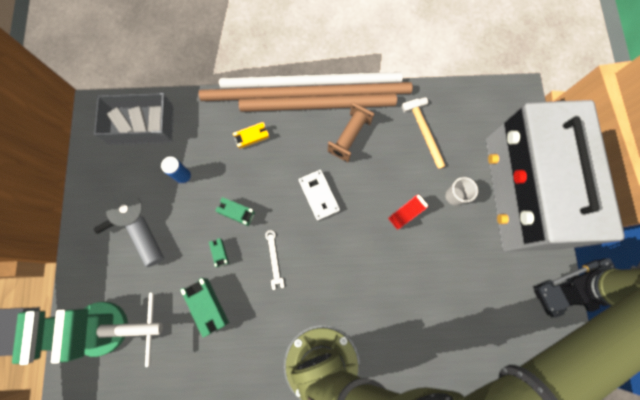

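View pics/wrist0.png

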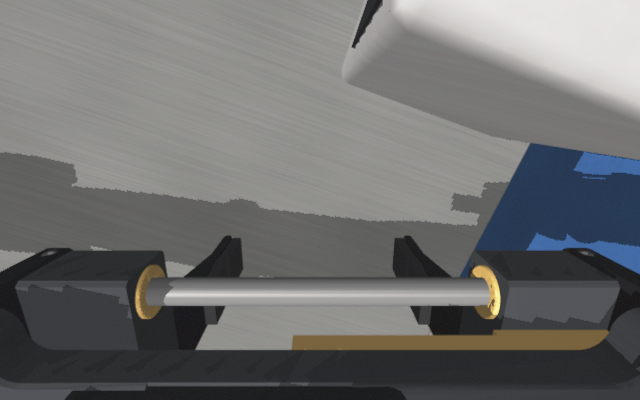

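The top view shows three green blocks: mid-size at (235,210), a small one at (218,252) and a big one at (204,306). Base is at (320,195), red V-head at (408,211), yellow at (252,134) and can at (175,170). I'll measure from the colour masks.

```bash
cat > h.py <<'E'
import numpy as np,cv2
from scipy.spatial.transform import Rotation as R
def K(c): 
    f=200/np.tan(np.radians(c['fov_y']/2)); return f,c['cx'],c['cy']
def rays(c,uv):
    f,cx,cy=K(c);uv=np.atleast_2d(uv).astype(float)
    return R.from_quat(c['attitude']).apply(np.c_[(uv[:,0]-cx)/f,(uv[:,1]-cy)/f,np.ones(len(uv))])
def onplane(c,uv,z):
    r=rays(c,uv);o=c['position'];return o+r*((z-o[2])/r[:,2])[:,None]
def cloud(c,d,mask):
    v,u=np.nonzero(mask&(d>0));return c['position']+rays(c,np.c_[u,v])*d[v,u][:,None],np.c_[u,v]
def proj(c,P):
    f,cx,cy=K(c);q=R.from_quat(c['attitude']).inv().apply(np.atleast_2d(P)-c['position'])
    return np.c_[f*q[:,0]/q[:,2]+cx,f*q[:,1]/q[:,2]+cy]
def mask(p,col):
    h=cv2.cvtColor(p,cv2.COLOR_BGR2HSV).astype(int);H,S,V=h[...,0],h[...,1],h[...,2]
    return {'g':(H>60)&(H<95)&(S>90)&(V>30),'r':((H<5)|(H>174))&(S>150)&(V>60),'y':(H>20)&(H<32)&(S>150),'b':(H>100)&(H<125)&(S>120)&(V>40)}[col]
E
python3 - <<'E'
from h import *
from cell import bot
for n,win in (("top",{'g':(210,190,260,228),'r':(380,190,435,235),'base':(292,160,348,225),'y':(228,118,276,152)}),("scene",{'g':(372,222,420,272),'r':(240,135,290,172),'base':(285,185,335,240),'y':(292,285,350,325)})):
    c=bot.get_calibration(n);p=cv2.imread(f"pics/{n}0.png");d=np.load(f"pics/{n}0.npy")
    t=[]
    for k,(x0,y0,x1,y1) in win.items():
        t.append(cv2.resize(p[y0:y1,x0:x1],(380,280),interpolation=cv2.INTER_CUBIC))
        m=np.zeros(p.shape[:2],bool);m[y0:y1,x0:x1]=1
        P,uv=cloud(c,d,m); hi=P[:,2]>15
        tp=np.percentile(P[hi][:,2],[50,90,98]);T=P[P[:,2]>tp[2]-12]
        rect=cv2.minAreaRect(T[:,:2].astype(np.float32))
        print(n,k,'bench z',np.median(P[P[:,2]<12][:,2]).round(1),'z',tp.round(1),'n',len(T),'rect',np.round(rect[0],1),np.round(rect[1],1),round(rect[2],1))
    cv2.imwrite(f"pics/{n}_crops.png",np.vstack([np.hstack(t[:2]),np.hstack(t[2:])]))
E
```

```text
top g bench z -0.4 z [55.  58.9 61.2] n 420 rect [486.1 259.8] [110.5  50.2] 64.2
top r bench z -0.7 z [62.  79.4 81.7] n 220 rect [ 458.1 -298.1] [ 49.6 111.3] 34.5
top base bench z -0.4 z [29.1 32.3 34. ] n 978 rect [552.5 -59.4] [151.6 177.1] 21.8
top y bench z -0.4 z [35.3 39.  40.8] n 381 rect [753.3 208.9] [ 54.  109.5] 19.5
scene g bench z 0.7 z [55.  59.1 60.6] n 549 rect [484.5 260.8] [111.1  52.5] 64.4
scene r bench z 1.1 z [52.5 79.2 82.7] n 153 rect [ 457.  -297.1] [ 54.4 110.5] 34.4
scene base bench z 1.0 z [30.2 32.9 34.6] n 968 rect [532.5 -14.2] [154.8  81.6] 21.7
scene y bench z 0.6 z [36.3 39.2 40.2] n 716 rect [752.5 209.9] [ 51.6 110.7] 19.8
```

View pics/top_crops.png

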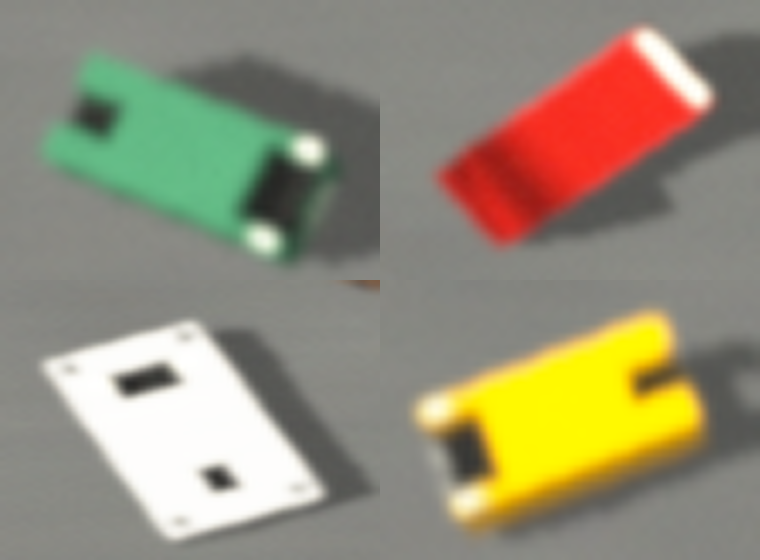

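View pics/scene_crops.png

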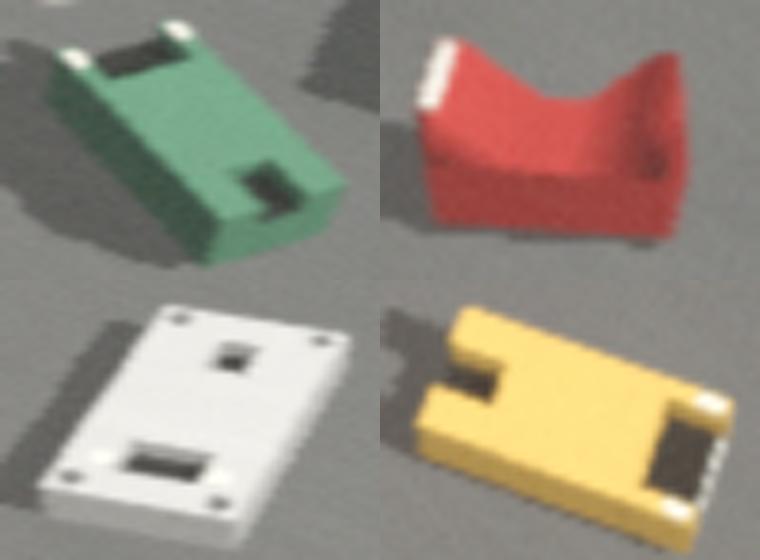

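```bash
python3 - <<'E'
from h import *
from cell import bot
s=bot.state();Rt=R.from_quat(s['eef_rot']).as_matrix();print('tool axes\n',Rt.round(3)); ty=Rt[:,1];print('yaw of tool y',np.degrees(np.arctan2(ty[1],ty[0])).round(1))
for n,w in (("top",(296,166,344,224)),("scene",(288,188,333,238))):
    c=bot.get_calibration(n);p=cv2.imread(f"pics/{n}0.png");d=np.load(f"pics/{n}0.npy")
    m=np.zeros(p.shape[:2],bool);m[w[1]:w[3],w[0]:w[2]]=1
    P,uv=cloud(c,d,m);m2=m.copy();m2[:]=0
    k=(P[:,2]>22);m2[uv[k][:,1],uv[k][:,0]]=1
    n_,l,st,ce=cv2.connectedComponentsWithStats(m2.astype(np.uint8))
    i=1+np.argmax(st[1:,4]);ct,_=cv2.findContours((l==i).astype(np.uint8),cv2.RETR_EXTERNAL,cv2.CHAIN_APPROX_NONE)
    W=onplane(c,ct[0][:,0,:],30)
    r=cv2.minAreaRect(W[:,:2].astype(np.float32));print(n,r)
    # dark notches
    dk=(p.max(2)<110)&m
    hull=np.zeros_like(dk,np.uint8);cv2.fillConvexPoly(hull,cv2.convexHull(ct[0]),1);hull=cv2.erode(hull,np.ones((3,3)))
    n_,l,st,ce=cv2.connectedComponentsWithStats((dk&(hull>0)).astype(np.uint8))
    for j in range(1,n_):
        if st[j,4]>8: print('  notch',ce[j].round(1),st[j,4],onplane(c,ce[j],24)[0].round(1))
E
```

```text
tool axes
 [[-0.001  0.322 -0.947]
 [ 0.001 -0.947 -0.322]
 [-1.    -0.001  0.   ]]
yaw of tool y -71.2
top ((533.2963256835938, -14.517562866210938), (151.51670837402344, 80.45178985595703), 21.64781379699707)
  notch [313.  182.8] 28 [573.8   2.6  24. ]
  notch [323.8 205.7] 10 [493.9 -29.9  24. ]
scene ((534.98583984375, -11.946533203125), (157.4723358154297, 82.13850402832031), 21.968666076660156)
  notch [306.4 221.4] 23 [572.4   1.4  24. ]
```

```bash
cat >> h.py <<'E'
def plan(s,pos,yaw_ty,n,op,p0=None,R0=None):
    """rows from measured pose to pos with tool down, tool y at yaw; constant rows"""
    p0=s['tool_pos'] if p0 is None else p0
    Rc=R.from_quat(s['eef_rot']) if R0 is None else R0
    y=np.array([np.cos(np.radians(yaw_ty)),np.sin(np.radians(yaw_ty)),0]);x=np.array([0,0,-1.]);
    Rg=R.from_matrix(np.c_[x,y,np.cross(x,y)])
    rv=(Rc.inv()*Rg).as_rotvec()
    dp=np.array(pos)-p0
    for i in range(n):
        Ri=Rc*R.from_rotvec(rv*i/n)
        print(np.r_[rv/n,Ri.inv().apply(dp)/n/10,op].round(3).tolist())
    print('per row mm',np.linalg.norm(dp)/n,'deg',np.degrees(np.linalg.norm(rv))/n)
    return np.array(pos),Rg
E
python3 - <<'E'
from h import *
from cell import bot
n="top";c=bot.get_calibration(n);d=np.load("pics/top0.npy")
m=np.zeros(d.shape,bool);m[90:260,440:630]=1
P,uv=cloud(c,d,m);k=(P[:,2]>100)&(P[:,2]<400);print(np.percentile(P[k],[1,50,99],axis=0).round(0))
k2=k&(P[:,0]<420);print(P[k2][:,1].max())
s=bot.state()
p,Rg=plan(s,[470,-130,240],-60,9,1)
plan(s,[485,200,240],-25.6,6,1,p,Rg)
E
```

```text
[[ 320. -792.  107.]
 [ 498. -655.  268.]
 [ 710. -583.  320.]]
-580.1135098528435
[-0.022, -0.0, 0.0, -0.198, -4.169, -4.48, 1.0]
[-0.022, -0.0, 0.0, -0.198, -4.07, -4.569, 1.0]
[-0.022, -0.0, 0.0, -0.199, -3.97, -4.657, 1.0]
[-0.022, -0.0, 0.0, -0.2, -3.868, -4.742, 1.0]
[-0.022, -0.0, 0.0, -0.2, -3.764, -4.825, 1.0]
[-0.022, -0.0, 0.0, -0.201, -3.658, -4.906, 1.0]
[-0.022, -0.0, 0.0, -0.201, -3.55, -4.984, 1.0]
[-0.022, -0.0, 0.0, -0.202, -3.441, -5.06, 1.0]
[-0.022, -0.0, 0.0, -0.202, -3.33, -5.134, 1.0]
per row mm 61.22618158579318 deg 1.2460995504937182
[-0.1, 0.0, 0.0, 0.0, -4.638, -2.967, 1.0]
[-0.1, 0.0, 0.0, 0.0, -4.319, -3.415, 1.0]
[-0.1, 0.0, 0.0, 0.0, -3.956, -3.829, 1.0]
[-0.1, 0.0, 0.0, 0.0, -3.553, -4.205, 1.0]
[-0.1, 0.0, 0.0, 0.0, -3.116, -4.539, 1.0]
[-0.1, 0.0, 0.0, -0.0, -2.647, -4.828, 1.0]
per row mm 55.0567888638631 deg 5.733333333333334
```

Request:
jog_arm:
  increments:
    - [[0, 0, 0, -0.2, -5, -2, 1], [0, 0, 0, -0.2, -5, -2.5, 1], [-0.02, 0, 0, -0.2, -4.5, -4, 1], [-0.02, 0, 0, -0.2, -4, -4.7, 1], [-0.02, 0, 0, -0.2, -3.8, -4.8, 1], [-0.02, 0, 0, -0.2, -3.7, -4.9, 1], [-0.02, 0, 0, -0.2, -3.6, -5, 1], [-0.02, 0, 0, -0.2, -3.4, -5.1, 1]]

```text
time_s: 1.15
tool_pos: [400.1, -179.6, 234.9]
eef_rot: [-0.689, -0.156, 0.691, -0.153]
ft_force: [0.8, -1.0, 0.8]
opening: 87.0
```

```bash
python3 - <<'E'
from h import *
from cell import bot
s=bot.state();print(s['tool_pos'],s['qpos'].round(2))
plan(s,[485,205,230],-25.6,8,1)
E
```

```text
[ 400.10683107 -179.5575826   234.87385949] [ 0.9  -0.13 -0.48  1.9  -0.06  1.36 -0.7 ]
[-0.085, 0.0, 0.0, 0.071, -3.895, -3.011, 1.0]
[-0.085, 0.0, 0.0, 0.069, -3.624, -3.332, 1.0]
[-0.085, 0.0, 0.0, 0.067, -3.326, -3.629, 1.0]
[-0.085, 0.0, 0.0, 0.066, -3.005, -3.899, 1.0]
[-0.085, 0.0, 0.0, 0.065, -2.661, -4.141, 1.0]
[-0.085, 0.0, 0.0, 0.063, -2.298, -4.353, 1.0]
[-0.085, 0.0, 0.0, 0.062, -1.919, -4.533, 1.0]
[-0.085, 0.0, 0.0, 0.062, -1.525, -4.681, 1.0]
per row mm 49.23082414913617 deg 4.893563536911236
```

Request:
jog_arm:
  increments:
    - [[-0.085, 0, 0, 0, -3.9, -3, 1], [-0.085, 0, 0, 0, -3.6, -3.3, 1], [-0.085, 0, 0, 0, -3.3, -3.6, 1], [-0.085, 0, 0, 0, -3, -3.9, 1], [-0.085, 0, 0, 0, -2.7, -4.1, 1], [-0.085, 0, 0, 0, -2.3, -4.3, 1], [-0.085, 0, 0, 0, -1.9, -4.5, 1], [-0.085, 0, 0, 0, -1.5, -4.7, 1]]

```text
time_s: 2.15
tool_pos: [481.8, 217.5, 235.5]
eef_rot: [0.595, 0.382, -0.594, 0.383]
ft_force: [0.5, -0.7, -0.1]
opening: 87.1
```

```bash
python3 - <<'E'
from h import *
from cell import bot
s=bot.state();print(s['tool_pos'],s['qpos'].round(2))
c=bot.get_calibration("wrist");p,d=bot.snapshot("wrist");cv2.imwrite("pics/w1.png",p);np.save("pics/w1.npy",d)
print(c)
m=mask(p,'g');P,uv=cloud(c,d,m&(d>0));k=(P[:,2]>50)&(P[:,2]<64);print(len(P),k.sum())
print(cv2.minAreaRect(P[k][:,:2].astype(np.float32)),np.median(P[k][:,2]))
plan(s,[485.5,260,120],-25.6,4,1)
E
```

```text
[481.79017162 217.53919221 235.49062385] [ 0.45  0.14 -0.99  1.71  0.12  1.36 -0.99]
{'fov_y': 65.64885338565918, 'cx': 317.2576652922965, 'cy': 202.2069882119019, 'position': array([514.61651644, 290.43677848, 398.0629376 ]), 'attitude': array([ 0.9667537 , -0.20991498, -0.02972859,  0.14296569])}
10282 3356
((349.8280334472656, 298.66656494140625), (138.00274658203125, 337.3623962402344), 69.05570983886719) 57.50394042819275
[0.005, 0.0, -0.001, 2.886, -0.361, -1.006, 1.0]
[0.005, 0.0, -0.001, 2.886, -0.365, -1.004, 1.0]
[0.005, 0.0, -0.001, 2.887, -0.368, -1.002, 1.0]
[0.005, 0.0, -0.001, 2.887, -0.372, -1.0, 1.0]
per row mm 30.776175060904222 deg 0.2853536531353302
```

View pics/w1.png

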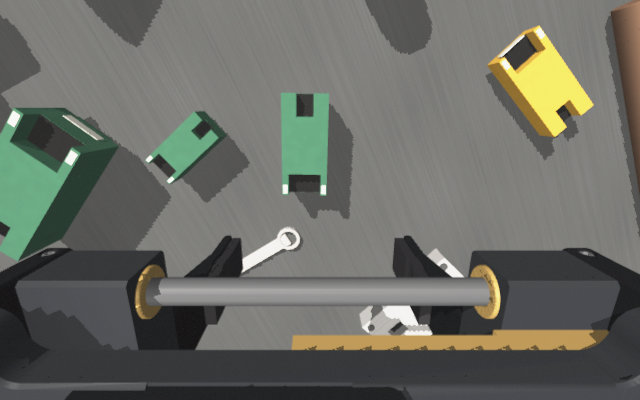

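The wrist view shows the mid-size riser upright at (305,143), its wide end (white marks) at the bottom. I'll refine its pose from this view.

```bash
python3 - <<'E'
from h import *
from cell import bot
c=bot.get_calibration("wrist");p=cv2.imread("pics/w1.png");d=np.load("pics/w1.npy")
m=np.zeros(d.shape,bool);m[85:205,270:340]=1
P,uv=cloud(c,d,m);k=(P[:,2]>50)&(P[:,2]<64)
r=cv2.minAreaRect(P[k][:,:2].astype(np.float32));print(r,np.median(P[k][:,2]),'bench',np.median(P[P[:,2]<12][:,2]))
s=bot.state();ax=np.radians(-115.6);e=np.array([np.cos(ax),np.sin(ax)])
plan(s,[*r[0],110],-25.6,5,1)
E
```

```text
((485.1305236816406, 269.6734924316406), (109.4120864868164, 50.050086975097656), 65.11676025390625) 57.929050876961696 bench 0.8055998526762949
[0.006, -0.001, 0.0, 2.516, -0.278, -0.822, 1.0]
[0.006, -0.001, 0.0, 2.515, -0.284, -0.823, 1.0]
[0.006, -0.001, 0.0, 2.513, -0.29, -0.825, 1.0]
[0.006, -0.001, 0.0, 2.512, -0.296, -0.827, 1.0]
[0.006, -0.001, 0.0, 2.511, -0.302, -0.828, 1.0]
per row mm 26.611663425243734 deg 0.3539948920496621
```

```bash
python3 - <<'E'
from h import *
from cell import bot
s=bot.state();print(s['tool_pos'],s['qvel'].round(3))
c2=bot.get_calibration("wrist");c=dict(c2);print(c2['position'])
c['position']=np.array([514.61651644, 290.43677848, 398.0629376 ]);c['attitude']=np.array([ 0.9667537 , -0.20991498, -0.02972859,  0.14296569])
d=np.load("pics/w1.npy")
m=np.zeros(d.shape,bool);m[85:205,270:340]=1
P,uv=cloud(c,d,m);k=(P[:,2]>50)&(P[:,2]<64)
print(cv2.minAreaRect(P[k][:,:2].astype(np.float32)))
p,d=bot.snapshot("wrist");P,uv=cloud(c2,d,m);k=(P[:,2]>50)&(P[:,2]<64)
print(cv2.minAreaRect(P[k][:,:2].astype(np.float32)))
E
```

```text
[481.06405741 225.60787732 235.48386818] [ 0.041 -0.089  0.036  0.066 -0.104  0.036  0.1  ]
[513.20303531 297.51239598 398.66339138]
((486.3346862792969, 260.06854248046875), (109.42094421386719, 50.04904556274414), 64.52194213867188)
((486.7869567871094, 260.1417541503906), (109.54341125488281, 49.43347930908203), 64.4869384765625)
```

```bash
python3 - <<'E'
from h import *
from cell import bot
s=bot.state();print(s['tool_pos'],s['qvel'].round(3))
plan(s,[486.3,260.1,110],-25.5,5,1)
E
```

```text
[480.31212048 222.88142622 235.25345264] [ 0.047 -0.053  0.068  0.039 -0.005  0.034  0.036]
[0.005, -0.001, 0.001, 2.508, -0.187, -0.719, 1.0]
[0.005, -0.001, 0.001, 2.508, -0.192, -0.72, 1.0]
[0.005, -0.001, 0.001, 2.507, -0.197, -0.721, 1.0]
[0.005, -0.001, 0.001, 2.506, -0.202, -0.722, 1.0]
[0.005, -0.001, 0.001, 2.506, -0.207, -0.723, 1.0]
per row mm 26.160660796803427 deg 0.30555459383005523
```

Request:
jog_arm:
  increments:
    - [[0.005, 0, 0, 2.5, -0.2, -0.7, 1], [0.005, 0, 0, 2.5, -0.2, -0.7, 1], [0.005, 0, 0, 2.5, -0.2, -0.7, 1], [0.005, 0, 0, 2.5, -0.2, -0.7, 1], [0.005, 0, 0, 2, -0.2, -0.7, 1], [0, 0, 0, 0, 0, 0, 1]]

```text
time_s: 3.0
tool_pos: [485.6, 256.8, 110.6]
eef_rot: [-0.598, -0.377, 0.599, -0.375]
ft_force: [-0.2, -0.7, -0.5]
opening: 87.0
```

```bash
python3 - <<'E'
from h import *
from cell import bot
s=bot.state();print(s['tool_pos'],s['qvel'].round(3))
plan(s,[486.3,260.1,18],-25.5,4,1)
E
```

```text
[485.59162511 256.84321495 110.56240194] [ 0.014 -0.02  -0.002 -0.018  0.002  0.005  0.004]
[-0.001, -0.0, 0.001, 2.314, -0.012, -0.081, 1.0]
[-0.001, -0.0, 0.001, 2.314, -0.014, -0.081, 1.0]
[-0.001, -0.0, 0.001, 2.314, -0.015, -0.081, 1.0]
[-0.001, -0.0, 0.001, 2.314, -0.017, -0.081, 1.0]
per row mm 23.15559691539668 deg 0.062368596925756414
```

Request:
jog_arm:
  increments:
    - [[0, 0, 0, 2.5, 0, -0.1, 1], [0, 0, 0, 2.5, 0, -0.1, 1], [0, 0, 0, 2.3, 0, -0.1, 1], [0, 0, 0, 1.5, 0, -0.05, 1], [0, 0, 0, 0, 0, 0, 1]]

```text
time_s: 3.62
tool_pos: [491.2, 257.2, 24.8]
eef_rot: [0.601, 0.374, -0.598, 0.376]
ft_force: [-0.3, 0.9, 0.0]
opening: 87.1
```

```bash
python3 - <<'E'
from h import *
from cell import bot
s=bot.state();print(s['tool_pos'],s['qvel'].round(3))
plan(s,[486.3,260.1,18],-25.5,1,1)
E
```

```text
[491.19834625 257.16496802  24.7839724 ] [ 0.009 -0.018 -0.011 -0.021 -0.003  0.006  0.003]
[-0.008, -0.002, -0.003, 0.677, -0.571, -0.048, 1.0]
per row mm 8.867383507714614 deg 0.5008123698849504
```

Request:
jog_arm:
  increments:
    - [[-0.008, 0, 0, 0.7, -0.6, -0.05, 1], [0, 0, 0, 0, 0, 0, 1]]

```text
time_s: 3.88
tool_pos: [486.7, 260.8, 19.0]
eef_rot: [0.6, 0.377, -0.596, 0.378]
ft_force: [-0.6, 0.2, -0.2]
opening: 87.3
```

```bash
python3 - <<'E'
from h import *
from cell import bot
s=bot.state();print(s['tool_pos'],s['qvel'].round(3))
plan(s,[486.3,260.1,18],-25.5,1,1)
E
```

```text
[486.72263555 260.83353978  19.02174867] [ 0.008 -0.014  0.    -0.027  0.004 -0.003  0.003]
[0.0, -0.004, -0.005, 0.102, -0.007, 0.085, 1.0]
per row mm 1.3269030730799904 deg 0.3484975992473319
```

Request:
jog_arm:
  increments:
    - [[0, -0.004, -0.005, 0.1, 0, 0.1, 1], [0, 0, 0, 0, 0, 0, 0], [0, 0, 0, 0, 0, 0, 0], [0, 0, 0, 0, 0, 0, 0], [0, 0, 0, 0, 0, 0, 0]]

```text
time_s: 4.5
tool_pos: [487.3, 260.3, 19.3]
eef_rot: [0.598, 0.377, -0.597, 0.378]
ft_force: [0.6, -0.7, 0.5]
opening: 54.8
```

```bash
python3 - <<'E'
from h import *
from cell import bot
s=bot.state();print(s['tool_pos'],s['opening'],s['ft_force'],s['qpos'].round(2))
plan(s,[486.3,260.1,130],-25.5,5,0)
E
```

```text
[487.30995367 260.27325236  19.2721482 ] 54.844310797471884 [ 0.64251644 -0.6567977   0.49570849] [ 0.21  0.46 -0.88  1.88  0.42  1.   -1.3 ]
[0.0, -0.0, -0.0, -2.215, -0.013, 0.01, 0.0]
[0.0, -0.0, -0.0, -2.215, -0.014, 0.01, 0.0]
[0.0, -0.0, -0.0, -2.215, -0.015, 0.011, 0.0]
[0.0, -0.0, -0.0, -2.215, -0.015, 0.011, 0.0]
[0.0, -0.0, -0.0, -2.215, -0.016, 0.011, 0.0]
per row mm 22.146518631807613 deg 0.019503398625595084
```

Request:
jog_arm:
  increments:
    - [[0, 0, 0, 0, 0, 0, 0], [0, 0, 0, 0, 0, 0, 0], [0, 0, 0, 0, 0, 0, 0]]

```text
time_s: 4.88
tool_pos: [486.9, 260.5, 19.3]
eef_rot: [0.598, 0.377, -0.598, 0.378]
ft_force: [-0.4, -0.2, 0.0]
opening: 49.8
```

```bash
python3 - <<'E'
from h import *
from cell import bot
s=bot.state()
p,Rg=plan(s,[487,260,110],-25.5,3,0)
p,Rg=plan(s,[533.5,-14,100],111.7,15,0,p,Rg)
E
```

```text
[0.0, -0.0, -0.0, -3.025, 0.013, 0.011, 0.0]
[0.0, -0.0, -0.0, -3.025, 0.012, 0.012, 0.0]
[0.0, -0.0, -0.0, -3.025, 0.012, 0.013, 0.0]
per row mm 30.245877777527895 deg 0.020217079843898027
[-0.16, 0.0, 0.0, 0.067, 1.066, 1.515, 0.0]
[-0.16, 0.0, 0.0, 0.067, 0.812, 1.665, 0.0]
[-0.16, 0.0, 0.0, 0.067, 0.537, 1.773, 0.0]
[-0.16, 0.0, 0.0, 0.067, 0.248, 1.836, 0.0]
[-0.16, 0.0, 0.0, 0.067, -0.047, 1.852, 0.0]
[-0.16, 0.0, 0.0, 0.067, -0.341, 1.821, 0.0]
[-0.16, 0.0, 0.0, 0.067, -0.626, 1.744, 0.0]
[-0.16, 0.0, 0.0, 0.067, -0.895, 1.622, 0.0]
[-0.16, 0.0, 0.0, 0.067, -1.142, 1.459, 0.0]
[-0.16, 0.0, 0.0, 0.067, -1.359, 1.259, 0.0]
[-0.16, 0.0, 0.0, 0.067, -1.542, 1.027, 0.0]
[-0.16, 0.0, 0.0, 0.067, -1.686, 0.769, 0.0]
[-0.16, 0.0, 0.0, 0.067, -1.787, 0.491, 0.0]
[-0.16, 0.0, 0.0, 0.067, -1.842, 0.201, 0.0]
[-0.16, 0.0, 0.0, 0.067, -1.85, -0.094, 0.0]
per row mm 18.539836988376017 deg 9.14666666666667
```

Request:
jog_arm:
  increments:
    - [[0, 0, 0, -3, 0, 0, 0], [0, 0, 0, -3, 0, 0, 0], [0, 0, 0, -3, 0, 0, 0]]

```text
time_s: 5.25
tool_pos: [483.2, 257.4, 106.2]
eef_rot: [-0.594, -0.378, 0.601, -0.377]
ft_force: [0.4, 0.3, -3.6]
opening: 50.1
```

Request:
jog_arm:
  increments:
    - [[-0.16, 0, 0, 0, 1.1, 1.5, 0], [-0.16, 0, 0, 0, 0.8, 1.7, 0], [-0.16, 0, 0, 0, 0.5, 1.8, 0], [-0.16, 0, 0, 0, 0.2, 1.8, 0], [-0.16, 0, 0, 0, 0, 1.85, 0], [-0.16, 0, 0, 0, -0.3, 1.8, 0], [-0.16, 0, 0, 0, -0.6, 1.7, 0], [-0.16, 0, 0, 0, -0.9, 1.6, 0]]

```text
time_s: 6.25
tool_pos: [507.7, 107.0, 103.0]
eef_rot: [0.234, 0.669, -0.243, 0.662]
ft_force: [0.2, 0.8, -5.2]
opening: 49.9
```

```bash
python3 - <<'E'
from h import *
from cell import bot
s=bot.state();print(s['tool_pos'],s['qpos'].round(2))
p,Rg=plan(s,[533.5,-14,95],111.7,8,0)
E
```

```text
[507.66646419 107.03206338 103.03976813] [ 0.78  0.38 -1.21  1.88  0.39  1.17  0.31]
[-0.133, -0.002, 0.001, 0.109, -0.961, 1.211, 0.0]
[-0.133, -0.002, 0.001, 0.109, -1.114, 1.072, 0.0]
[-0.133, -0.002, 0.001, 0.109, -1.247, 0.914, 0.0]
[-0.133, -0.002, 0.001, 0.109, -1.358, 0.74, 0.0]
[-0.133, -0.002, 0.001, 0.108, -1.444, 0.553, 0.0]
[-0.133, -0.002, 0.001, 0.107, -1.505, 0.356, 0.0]
[-0.133, -0.002, 0.001, 0.105, -1.539, 0.152, 0.0]
[-0.133, -0.002, 0.001, 0.103, -1.546, -0.054, 0.0]
per row mm 15.502403951875555 deg 7.644554928025362
```

Request:
jog_arm:
  increments:
    - [[-0.133, 0, 0, 0.1, -1, 1.2, 0], [-0.133, 0, 0, 0.1, -1.1, 1.1, 0], [-0.133, 0, 0, 0.1, -1.25, 0.9, 0]]

```text
time_s: 6.62
tool_pos: [515.5, 57.8, 97.6]
eef_rot: [0.093, 0.706, -0.102, 0.695]
ft_force: [-0.9, 0.5, -3.5]
opening: 50.1
```

```bash
python3 - <<'E'
from h import *
from cell import bot
s=bot.state();print(s['tool_pos'],s['qpos'].round(2),s['qvel'].round(2))
p,Rg=plan(s,[533.5,-14,95],111.7,5,0)
E
```

```text
[515.47281904  57.7758133   97.60231599] [ 0.91  0.45 -1.28  1.88  0.47  1.19  0.76] [ 0.33  0.18 -0.17 -0.    0.21  0.06  1.18]
[-0.131, -0.004, 0.002, 0.06, -1.282, 0.74, 0.0]
[-0.131, -0.004, 0.002, 0.06, -1.367, 0.566, 0.0]
[-0.131, -0.004, 0.002, 0.059, -1.43, 0.382, 0.0]
[-0.131, -0.004, 0.002, 0.058, -1.467, 0.192, 0.0]
[-0.131, -0.004, 0.002, 0.055, -1.48, -0.002, 0.0]
per row mm 14.81015688875757 deg 7.51421622862649
```

Request:
jog_arm:
  increments:
    - [[-0.13, 0, 0, 0.05, -1.3, 0.75, 0], [-0.13, 0, 0, 0.05, -1.35, 0.55, 0]]

```text
time_s: 6.88
tool_pos: [521.3, 26.9, 94.9]
eef_rot: [-0.001, 0.714, -0.007, 0.7]
ft_force: [-0.3, 0.7, -4.4]
opening: 49.9
```

```bash
python3 - <<'E'
from h import *
from cell import bot
s=bot.state();print(s['tool_pos'],s['qpos'].round(3),s['qvel'].round(2))
p,Rg=plan(s,[533.5,-14,95],111.7,3,0)
E
```

```text
[521.31187065  26.86479547  94.87384757] [ 0.975  0.492 -1.308  1.87   0.515  1.208  1.052] [ 0.25  0.18 -0.11 -0.03  0.19  0.07  1.16]
[-0.129, -0.007, 0.002, 0.003, -1.359, 0.418, 0.0]
[-0.129, -0.007, 0.002, 0.002, -1.401, 0.239, 0.0]
[-0.129, -0.007, 0.002, -0.001, -1.42, 0.057, 0.0]
per row mm 14.2146165787115 deg 7.405763646365146
```

Elbow joint q3 is slowing before its limit (-1.31, rate -0.11). Continuing carefully.

Request:
jog_arm:
  increments:
    - [[-0.13, -0.007, 0, 0, -1.35, 0.4, 0], [-0.13, -0.007, 0, 0, -1.4, 0.25, 0], [-0.12, -0.005, 0, 0, -1.4, 0.05, 0], [0, 0, 0, 0, 0, 0, 0]]

```text
time_s: 7.38
tool_pos: [531.0, -18.4, 91.2]
eef_rot: [-0.136, 0.698, 0.131, 0.691]
ft_force: [-0.9, 0.2, -5.0]
opening: 49.9
```

```bash
python3 - <<'E'
from h import *
from cell import bot
s=bot.state();print(s['tool_pos'],s['qpos'].round(3),s['qvel'].round(2))
p,Rg=plan(s,[533.5,-14,95],111.7,1,0)
for n in("top","scene"):
    p,d=bot.snapshot(n);cv2.imwrite(f"pics/{n}1.png",p);np.save(f"pics/{n}1.npy",d)
    c=bot.get_calibration(n)
    w={"top":(285,150,360,235),"scene":(275,165,345,245)}[n]
    m=np.zeros(d.shape,bool);m[w[1]:w[3],w[0]:w[2]]=1
    m&=mask(p,'g');P,uv=cloud(c,d,m);print(n,len(P),np.percentile(P[:,2],[5,50,95]) if len(P) else '')
    cv2.imwrite(f"pics/{n}1c.png",cv2.resize(p[110:260,230:400],None,fx=4,fy=4,interpolation=cv2.INTER_CUBIC))
E
```

```text
[530.95367062 -18.37292227  91.15456627] [ 1.066  0.54  -1.336  1.863  0.571  1.212  1.49 ] [-0.01  0.   -0.02  0.02 -0.02 -0.01 -0.01]
[0.001, -0.011, 0.005, -0.39, 0.31, 0.395, 0.0]
per row mm 6.355596201277504 deg 0.6793112854750553
top 103 [112.57512461 127.63171732 131.07152722]
scene 0
```

View pics/top1c.png

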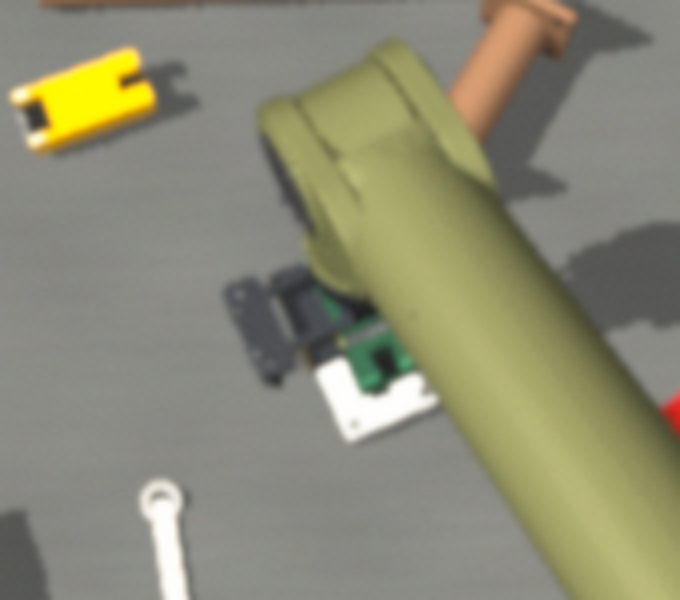

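View pics/scene1c.png

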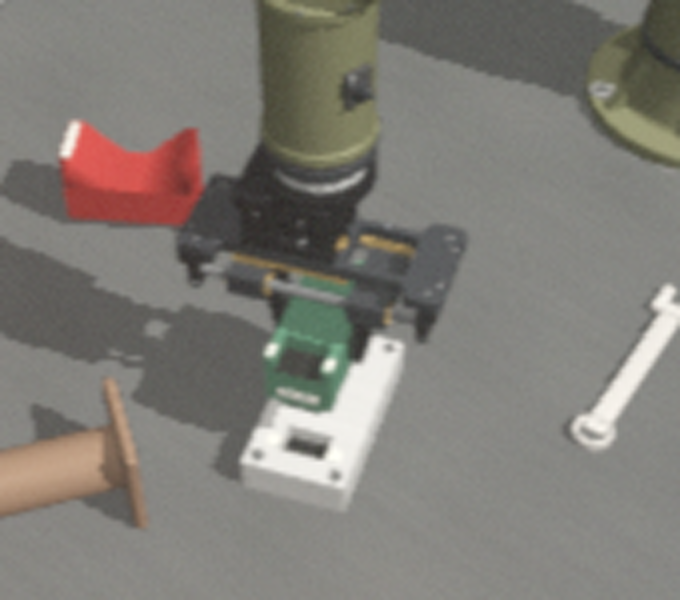

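Top and scene views show the riser over the base, its marked wide end toward the wide notch (scene crop (300,350) vs notch (308,440)). I'll check the wrist view too.

```bash
python3 - <<'E'
from h import *
from cell import bot
c=bot.get_calibration("wrist");p,d=bot.snapshot("wrist");cv2.imwrite("pics/w2.png",p);np.save("pics/w2.npy",d);np.save("pics/w2c.npy",c,allow_pickle=True)
c=bot.get_calibration("scene");p=cv2.imread("pics/scene1.png");cv2.imwrite("pics/s1z.png",cv2.resize(p[165:240,280:340],None,fx=8,fy=8,interpolation=cv2.INTER_CUBIC))
E
```

```text
(no output)
```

View pics/w2.png

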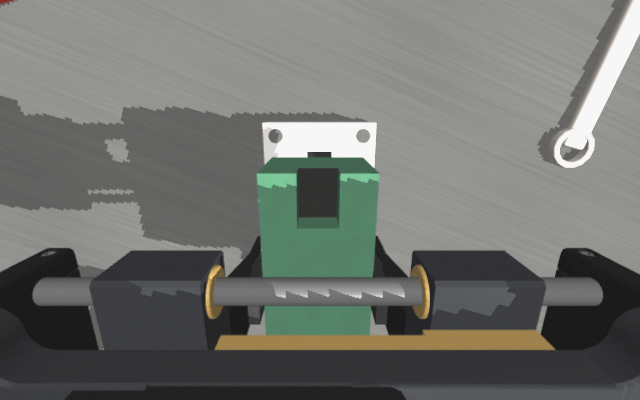

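View pics/s1z.png

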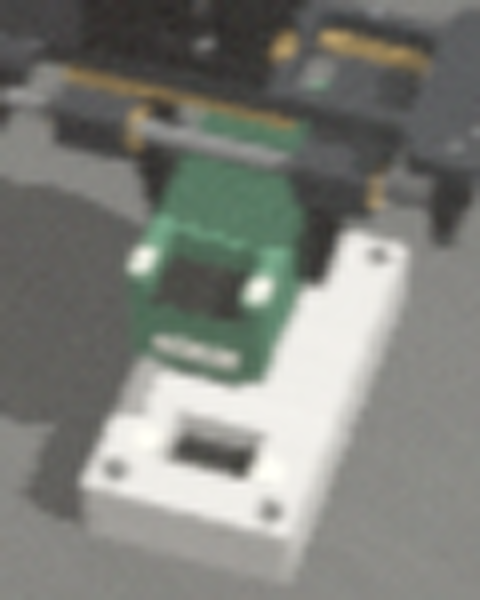

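The wrist view shows the riser's narrow end (257–379, row 172) above the base's narrow end (263–377, row 123). I can measure the relative offset in one camera.

```bash
cat > rel.py <<'E'
from h import *
def rel(c,p,d,ztop,col,zb,win=(150,480,60,240),basez=30,edges=None):
    """returns narrow-end edge middle and yaw for held thing's top face and base top face"""
    hs=cv2.cvtColor(p,cv2.COLOR_BGR2HSV)
    m=np.zeros(d.shape,bool);m[win[2]:win[3],win[0]:win[1]]=1
    out=[]
    for nm,mm,z in (('obj',m&col,ztop),('base',m&zb,basez)):
        P,uv=cloud(c,d,mm);k=abs(P[:,2]-z)<6
        print(nm,k.sum(),'z med',np.median(P[k][:,2]).round(1))
        out.append((P[k],uv[k]))
    return out
E
python3 - <<'E'
from rel import *
c=np.load("pics/w2c.npy",allow_pickle=True).item();p=cv2.imread("pics/w2.png");d=np.load("pics/w2.npy")
hs=cv2.cvtColor(p,cv2.COLOR_BGR2HSV)
g=(hs[...,0]>60)&(hs[...,0]<95)&(hs[...,1]>60)
w=(hs[...,1]<30)&(hs[...,2]>215)
(o,ou),(b,bu)=rel(c,p,d,128.5,g,w)
yaw=np.radians(21.7);ex=np.array([np.cos(yaw),np.sin(yaw)]);ey=np.array([-ex[1],ex[0]])
for nm,Q,uv,hw in(('riser',o,ou,25),('base',b,bu,40)):
    x=Q[:,:2]@ex;y=Q[:,:2]@ey
    print(nm,'x range',np.percentile(x,[0,1,99]).round(1),'y',np.percentile(y,[0,1,99,100]).round(1),'rows',uv[:,1].min(),uv[:,1].max())
    # fit narrow edge: per y-bin min x ; side edges: per x-bin extremes
    yb=np.arange(y.min()+4,y.max()-4,4);mx=np.array([x[(y>=t)&(y<t+4)].min() for t in yb if ((y>=t)&(y<t+4)).any()])
    print('  edge x per y-bin',mx.round(1))
    for t in np.arange(x.min()+1,x.min()+30,5):
        q=y[(x>=t)&(x<t+5)]
        if len(q):print('  x',round(t,1),'y',q.min().round(1),q.max().round(1),'mid',(q.min()+q.max()).round(1)/2)
ctr=np.array([533.4,-14.4]);print('top-cam base: narrow edge x',ctr@ex-75,'y',ctr@ey)
t=np.array([530.95367062,-18.37292227]);print('tcp',t@ex-55,t@ey)
E
```

```text
obj 6104 z med 130.0
base 3368 z med 30.6
riser x range [433.1 433.4 462.5] y [-236.1 -235.6 -186.6 -186. ] rows 170 239
  edge x per y-bin [433.4 433.3 433.3 433.8 457.2 457.  457.  433.1 433.3 433.2 433.3]
  x 434.1 y -236.1 -186.2 mid -211.15
  x 439.1 y -236.0 -186.2 mid -211.1
  x 444.1 y -236.1 -186.3 mid -211.2
  x 449.1 y -236.0 -186.0 mid -211.0
  x 454.1 y -235.9 -186.1 mid -211.05
  x 459.1 y -236.0 -186.0 mid -210.95
base x range [416.9 417.  442.9] y [-250.2 -249.2 -171.  -170.2] rows 123 166
  edge x per y-bin [417.1 417.1 417.1 417.  417.  417.  417.  417.  417.  417.  417.  417.
 416.9 416.9 416.9 416.9 416.9 416.9]
  x 417.9 y -250.2 -170.4 mid -210.3
  x 422.9 y -249.8 -170.6 mid -210.25
  x 427.9 y -250.0 -170.2 mid -210.1
  x 432.9 y -250.1 -170.9 mid -210.5
  x 437.9 y -248.1 -170.5 mid -209.35
  x 442.9 y -174.9 -170.4 mid -172.65
top-cam base: narrow edge x 415.27496035152234 y -210.60242935995095
tcp 431.53302091763027 -213.38927848970226
```

Request:
jog_arm:
  increments:
    - [[0, -0.011, 0.005, 1, 0.05, 0.2, 0], [0, 0, 0, 1, 0, 0.1, 0], [0, 0, 0, 0.8, 0, 0.1, 0], [0, 0, 0, 0, 0, 0, 0]]

```text
time_s: 8.02
tool_pos: [533.7, -12.2, 61.2]
eef_rot: [-0.135, 0.694, 0.135, 0.694]
ft_force: [-0.2, -0.1, -4.3]
opening: 49.9
```

```bash
cat > m2.py <<'E'
from rel import *
from cell import bot
import sys
def run(tag,ztop_off):
    s=bot.state();c=bot.get_calibration("wrist");p,d=bot.snapshot("wrist");cv2.imwrite(f"pics/{tag}.png",p)
    print('tcp',s['tool_pos'].round(1),'F',s['ft_force'].round(1),'q',s['qpos'].round(2),s['opening'])
    hs=cv2.cvtColor(p,cv2.COLOR_BGR2HSV)
    g=(hs[...,0]>60)&(hs[...,0]<95)&(hs[...,1]>60);w=(hs[...,1]<30)&(hs[...,2]>215)
    (o,ou),(b,bu)=rel(c,p,d,s['tool_pos'][2]+ztop_off,g,w)
    yaw=np.radians(21.7);ex=np.array([np.cos(yaw),np.sin(yaw)]);ey=np.array([-ex[1],ex[0]])
    r={}
    for nm,Q in(('riser',o),('base',b)):
        x=Q[:,:2]@ex;y=Q[:,:2]@ey;x0=np.percentile(x,0.3)
        q=lambda a,b_:y[(x>=x0+a)&(x<x0+b_)]
        ms=[(q(a,a+5).min()+q(a,a+5).max())/2 for a in(1,6,11) if len(q(a,a+5))>20]
        yl=[x[(y>t)&(y<t+6)].min() for t in(y.min()+3,y.max()-9)]
        print(nm,'edge x',x0.round(1),'ends',np.round(yl,1),'mid y',np.round(ms,1),'z',np.median(Q[:,2]).round(1));r[nm]=(x0,np.median(ms))
    dx=r['base'][0]+20-r['riser'][0];dy=r['base'][1]-r['riser'][1];print('shift needed tool z(ex)',dx.round(2),'tool y(ey)',dy.round(2),'mm')
    y=np.array([-ex[1]*1,ex[0],0]);x=np.array([0,0,-1.]);Rg=R.from_matrix(np.c_[x,y,np.cross(x,y)])
    print('turn to level',(R.from_quat(s['eef_rot']).inv()*Rg).as_rotvec().round(4))
E
python3 -c "
from m2 import *
run('w3',37.7)"
```

```text
tcp [533.7 -12.2  61.2] F [-0.2 -0.1 -4.3] q [ 1.03  0.57 -1.3   1.89  0.61  1.15  1.46] 49.864189259313065
obj 5982 z med 99.3
base 3783 z med 30.5
riser edge x 437.2 ends [437.3 437.1] mid y [-208.6 -208.6 -208.5] z 99.3
base edge x 416.9 ends [416.8 416.9] mid y [-210.5 -209.7 -209. ] z 30.5
shift needed tool z(ex) -0.3 tool y(ey) -1.16 mm
turn to level [ 0.005   0.001  -0.0007]
```

Request:
jog_arm:
  increments:
    - [[0.004, 0, 0, 0.4, -0.15, -0.03, 0], [0, 0, 0, 0.4, -0.05, 0, 0], [0, 0, 0, 0, 0, 0, 0]]

```text
time_s: 8.45
tool_pos: [535.0, -14.3, 53.5]
eef_rot: [-0.133, 0.694, 0.133, 0.695]
ft_force: [-0.1, 0.3, -5.1]
opening: 49.8
```

```bash
python3 -c "
from m2 import *
run('w4',37.7)"
```

```text
tcp [535.  -14.3  53.5] F [-0.1  0.3 -5.1] q [ 1.02  0.58 -1.28  1.89  0.62  1.14  1.46] 49.78544476574994
obj 5959 z med 91.6
base 4379 z med 30.5
riser edge x 437.6 ends [437.5 437.6] mid y [-210.8 -210.8 -210.7] z 91.6
base edge x 416.8 ends [416.8 416.8] mid y [-210.5 -210.4 -208.8] z 30.5
shift needed tool z(ex) -0.81 tool y(ey) 0.41 mm
turn to level [ 0.0003  0.0024 -0.0001]
```

View pics/w4.png

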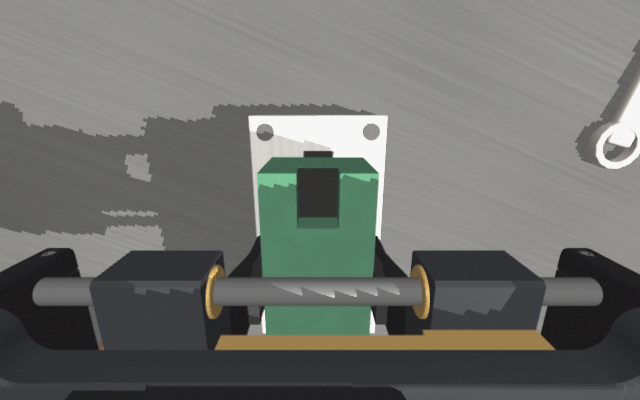

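Request:
jog_arm:
  increments:
    - [[0, 0.002, 0, 0.4, 0.03, -0.08, 0], [0, 0, 0, 0.4, 0, 0, 0], [0, 0, 0, 0, 0, 0, 0]]

```text
time_s: 8.88
tool_pos: [534.3, -14.3, 45.3]
eef_rot: [-0.133, 0.694, 0.133, 0.695]
ft_force: [-0.3, -0.6, -4.5]
opening: 49.7
```

```bash
python3 -c "
from m2 import *
run('w5',37.7)"
```

```text
tcp [534.3 -14.3  45.3] F [-0.3 -0.6 -4.5] q [ 1.01  0.59 -1.27  1.9   0.63  1.13  1.45] 49.69311155966626
obj 5959 z med 83.4
base 4444 z med 30.5
riser edge x 437.0 ends [436.9 437.1] mid y [-210.6 -210.6 -210.5] z 83.4
base edge x 416.6 ends [417.  416.6] mid y [-210.5 -210.3 -203.2] z 30.5
shift needed tool z(ex) -0.41 tool y(ey) 0.27 mm
turn to level [0.0002 0.0007 0.0002]
```

The lugs are entering with no contact force. Going down the rest.

Request:
jog_arm:
  increments:
    - [[0, 0, 0, 0.4, 0, -0.03, 0], [0, 0, 0, 0.3, 0, 0, 0], [0, 0, 0, 0.1, 0, 0, 0], [0, 0, 0, 0, 0, 0, 0]]

```text
time_s: 9.43
tool_pos: [534.3, -14.4, 37.4]
eef_rot: [-0.133, 0.694, 0.133, 0.695]
ft_force: [-1.0, 0.1, -3.4]
opening: 49.8
```

```bash
python3 -c "
from m2 import *
run('w6',37.7)"
```

```text
tcp [534.3 -14.4  37.4] F [-1.   0.1 -3.4] q [ 1.    0.6  -1.26  1.91  0.64  1.12  1.44] 49.832521741025914
obj 5953 z med 75.5
base 5019 z med 30.5
riser edge x 437.1 ends [437.  436.9] mid y [-210.6 -210.6 -210.6] z 75.5
base edge x 416.8 ends [416.8 416.7] mid y [-210.5 -210.4 -210.4] z 30.5
shift needed tool z(ex) -0.29 tool y(ey) 0.17 mm
turn to level [0.0001 0.0011 0.0005]
```

Request:
jog_arm:
  increments:
    - [[0, 0, 0, 0.1, 0, 0, 0], [0, 0, 0, 0.1, 0, 0, 0]]

```text
time_s: 9.72
tool_pos: [534.3, -14.4, 37.3]
eef_rot: [-0.134, 0.695, 0.133, 0.694]
ft_force: [-4.2, -0.1, 7.4]
opening: 50.2
```

Request:
jog_arm:
  increments:
    - [[0, 0, 0, 0, 0, 0, 1], [0, 0, 0, 0, 0, 0, 1], [0, 0, 0, 0, 0, 0, 1], [0, 0, 0, 0, 0, 0, 1]]

```text
time_s: 10.22
tool_pos: [536.4, -14.0, 38.6]
eef_rot: [-0.134, 0.693, 0.132, 0.696]
ft_force: [-1.0, 0.1, -0.4]
opening: 81.7
```

```bash
python3 - <<'E'
from h import *
from cell import bot
s=bot.state();print(s['tool_pos'],s['opening'],s['ft_force'])
p,Rg=plan(s,[534,-14,165],111.7,4,1)
p,Rg=plan(s,[435,-262,200],34.5,9,1,p,Rg)
c=bot.get_calibration("top");d=np.load("pics/top0.npy")
m=np.zeros(d.shape,bool);m[170:212,440:485]=1
P,uv=cloud(c,d,m);k=P[:,2]>75;print('cup',np.percentile(P[k],[2,50,98],axis=0).round(0))
E
```

```text
[536.41605858 -13.95763246  38.62141461] 81.71878047329693 [-0.96468008  0.13689769 -0.44368694]
[-0.0, 0.001, 0.001, -3.16, 0.013, -0.044, 1.0]
[-0.0, 0.001, 0.001, -3.16, 0.015, -0.047, 1.0]
[-0.0, 0.001, 0.001, -3.16, 0.017, -0.05, 1.0]
[-0.0, 0.001, 0.001, -3.16, 0.019, -0.053, 1.0]
per row mm 31.600421259535324 deg 0.06685496890958781
[0.15, 0.0, 0.0, -0.389, -2.154, -2.041, 1.0]
[0.15, 0.0, 0.0, -0.389, -2.434, -1.697, 1.0]
[0.15, 0.0, 0.0, -0.389, -2.66, -1.315, 1.0]
[0.15, 0.0, 0.0, -0.389, -2.826, -0.903, 1.0]
[0.15, 0.0, 0.0, -0.389, -2.929, -0.472, 1.0]
[0.15, 0.0, 0.0, -0.389, -2.967, -0.03, 1.0]
[0.15, 0.0, 0.0, -0.389, -2.938, 0.413, 1.0]
[0.15, 0.0, 0.0, -0.389, -2.844, 0.847, 1.0]
[0.15, 0.0, 0.0, -0.389, -2.685, 1.261, 1.0]
per row mm 29.92377146626795 deg 8.577777777777778
cup [[ 477. -513.   76.]
 [ 517. -484.   87.]
 [ 553. -437.   94.]]
```

Request:
jog_arm:
  increments:
    - [[0, 0, 0, -3, 0, 0, 1], [0, 0, 0, -3.2, 0, 0, 1], [0, 0, 0, -3.2, 0, 0, 1], [0, 0, 0, -3.2, 0, 0, 1], [0.15, 0, 0, -0.4, -2.1, -2, 1], [0.15, 0, 0, -0.4, -2.4, -1.7, 1], [0.15, 0, 0, -0.4, -2.7, -1.3, 1], [0.15, 0, 0, -0.4, -2.8, -0.9, 1]]

```text
time_s: 11.22
tool_pos: [491.2, -122.0, 184.3]
eef_rot: [0.082, 0.701, -0.081, 0.704]
ft_force: [0.4, 0.1, 0.3]
opening: 87.0
```

```bash
python3 - <<'E'
from h import *
from cell import bot
s=bot.state();print(s['tool_pos'],s['opening'],s['qpos'].round(2))
plan(s,[440,-265,200],34.5,5,1)
E
```

```text
[ 491.16029976 -122.01212551  184.32327093] 87.01288226513684 [ 1.41  0.21 -1.32  1.83  0.21  1.26  1.37]
[0.147, 0.001, -0.001, -0.321, -3.018, -0.338, 1.0]
[0.147, 0.001, -0.001, -0.319, -3.035, 0.109, 1.0]
[0.147, 0.001, -0.001, -0.317, -2.986, 0.553, 1.0]
[0.147, 0.001, -0.001, -0.315, -2.873, 0.985, 1.0]
[0.147, 0.001, -0.001, -0.314, -2.697, 1.396, 1.0]
per row mm 30.53435334702188 deg 8.445988405289716
```

Request:
jog_arm:
  increments:
    - [[0.147, 0, 0, -0.3, -3, -0.3, 1], [0.147, 0, 0, -0.3, -3, 0.1, 1], [0.147, 0, 0, -0.3, -3, 0.5, 1], [0.147, 0, 0, -0.3, -2.9, 1, 1], [0.147, 0, 0, 0, -2.5, 1.3, 1], [0, 0, 0, 0, 0, 0, 1]]

```text
time_s: 11.98
tool_pos: [436.2, -268.8, 196.8]
eef_rot: [0.337, 0.619, -0.337, 0.624]
ft_force: [-0.5, 0.9, 0.0]
opening: 87.3
```

```bash
python3 - <<'E'
from h import *
from cell import bot
s=bot.state();c=bot.get_calibration("wrist");p,d=bot.snapshot("wrist");cv2.imwrite("pics/w7.png",p);np.save("pics/w7.npy",d);np.save("pics/w7c.npy",c,allow_pickle=True)
print(s['tool_pos'],s['qpos'].round(2),s['qvel'].round(2))
m=mask(p,'r');P,uv=cloud(c,d,m);k=(P[:,2]>74);print(len(P),P[:,2].max())
print(uv.min(0),uv.max(0));k=P[:,2]>20
print(cv2.minAreaRect(P[k][:,:2].astype(np.float32)))
t,dd=bot.snapshot("top");cv2.imwrite("pics/top2.png",cv2.resize(t[110:260,230:440],None,fx=3.5,fy=3.5,interpolation=cv2.INTER_CUBIC))
E
```

```text
[ 436.18993807 -268.77637446  196.75406324] [ 1.57  0.15 -1.14  1.8   0.14  1.28  0.97] [-0.01 -0.01 -0.05  0.01 -0.03 -0.    0.01]
5322 82.78784048742006
[292 164] [345 276]
((456.7239990234375, -294.54827880859375), (49.55014419555664, 103.48723602294922), 34.76667022705078)
```

View pics/w7.png

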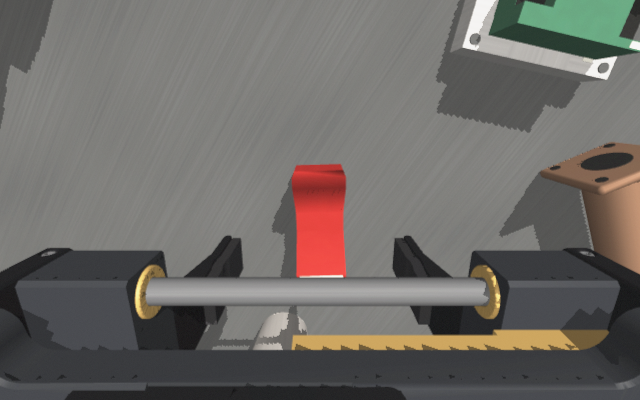

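View pics/top2.png

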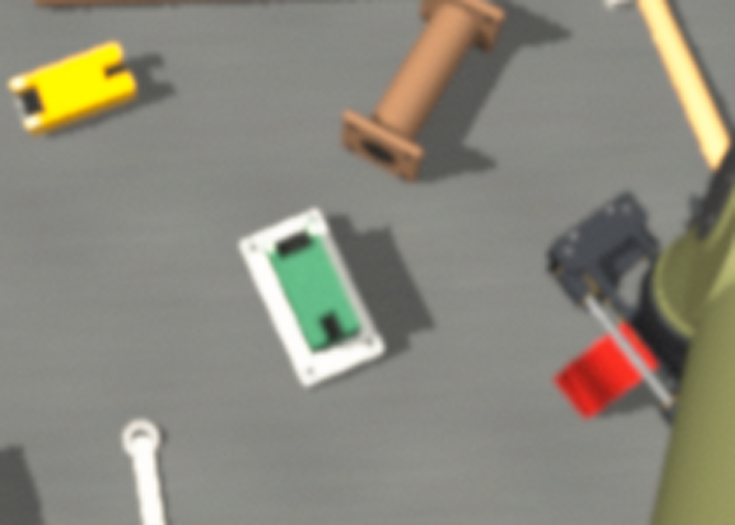

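Riser is seated on the base. The V-head shows at (318,220) in the wrist view, its marked end at the bottom, partly behind the rod. I'll get its centre from the narrow-end edge plus 55 mm.

```bash
python3 - <<'E'
from h import *
from cell import bot
c=np.load("pics/w7c.npy",allow_pickle=True).item();p=cv2.imread("pics/w7.png");d=np.load("pics/w7.npy")
m=mask(p,'r');P,uv=cloud(c,d,m);P=P[P[:,2]>30]
for yw in(-55.5,-55.2):
    a=np.radians(yw);ex=np.array([np.cos(a),np.sin(a)]);ey=np.array([-ex[1],ex[0]])
    x=P[:,:2]@ex;y=P[:,:2]@ey;x0=np.percentile(x,.3)
    for t in range(2,100,16):
        q=y[(x>x0+t)&(x<x0+t+16)];
        if len(q)>20: print(yw,t,q.min().round(1),q.max().round(1),((q.min()+q.max())/2).round(1),np.ptp(q).round(1))
    print([x[(y>t)&(y<t+6)].min().round(1) for t in np.linspace(y.min()+2,y.max()-8,4)],x.max()-x0)
    ym=(np.percentile(y,.3)+np.percentile(y,99.7))/2;ctr=(x0+55)*ex+ym*ey;print('ctr',ctr)
s=bot.state();plan(s,[*ctr,115],34.6,4,1)
E
```

```text
-55.5 2 184.9 233.6 209.3 48.7
-55.5 18 185.1 233.9 209.5 48.8
-55.5 34 184.8 234.1 209.5 49.4
-55.5 50 185.0 233.7 209.4 48.7
-55.5 66 185.1 234.4 209.8 49.3
-55.5 82 185.2 234.4 209.8 49.2
-55.5 98 185.3 234.2 209.8 48.9
[np.float64(449.8), np.float64(449.9), np.float64(449.8), np.float64(449.8)] 103.2037386367058
ctr [ 458.68273523 -297.3656312 ]
-55.2 2 182.5 231.1 206.8 48.6
-55.2 18 182.6 231.4 207.0 48.8
-55.2 34 182.2 231.6 206.9 49.4
-55.2 50 182.3 231.1 206.7 48.8
-55.2 66 182.3 231.7 207.0 49.4
-55.2 82 182.4 231.6 207.0 49.2
-55.2 98 182.4 231.3 206.9 48.9
[np.float64(450.8), np.float64(451.0), np.float64(450.9), np.float64(451.0)] 103.34413056197047
ctr [ 458.63599527 -297.37572793]
[-0.005, 0.001, -0.001, 2.053, -0.003, 0.938, 1.0]
[-0.005, 0.001, -0.001, 2.052, -0.006, 0.941, 1.0]
[-0.005, 0.001, -0.001, 2.05, -0.009, 0.943, 1.0]
[-0.005, 0.001, -0.001, 2.049, -0.013, 0.946, 1.0]
per row mm 22.568468790511933 deg 0.3268524823713138
```

Request:
jog_arm:
  increments:
    - [[-0.005, 0, 0, 2, 0, 0.95, 1], [-0.005, 0, 0, 2, 0, 0.95, 1], [-0.005, 0, 0, 2, 0, 0.95, 1], [-0.005, 0, 0, 2, 0, 0.95, 1], [0, 0, 0, 0, 0, 0, 1]]

```text
time_s: 12.7
tool_pos: [464.7, -289.9, 116.3]
eef_rot: [0.324, 0.626, -0.322, 0.632]
ft_force: [0.5, -0.3, -0.1]
opening: 86.9
```

```bash
python3 - <<'E'
from h import *
from cell import bot
s=bot.state();print(s['tool_pos'],s['qpos'].round(2))
plan(s,[458.6,-297.4,19],34.7,4,1)
E
```

```text
[ 464.66118077 -289.939172    116.31313727] [ 1.43  0.35 -1.07  1.82  0.33  1.16  0.87]
[0.004, 0.002, -0.002, 2.432, -0.247, 0.047, 1.0]
[0.004, 0.002, -0.002, 2.432, -0.243, 0.052, 1.0]
[0.004, 0.002, -0.002, 2.432, -0.239, 0.057, 1.0]
[0.004, 0.002, -0.002, 2.433, -0.235, 0.062, 1.0]
per row mm 24.446687597851934 deg 0.27546962192867563
```

Request:
jog_arm:
  increments:
    - [[0.004, 0.002, -0.002, 2, -0.5, 0.1, 1], [0.004, 0.002, -0.002, 2, -0.5, 0.1, 1], [0.004, 0.002, 0, 1.5, -0.4, 0.1, 1], [0, 0, 0, 0, 0, 0, 1]]

```text
time_s: 13.2
tool_pos: [455.0, -299.7, 58.8]
eef_rot: [0.326, 0.627, -0.325, 0.628]
ft_force: [-0.1, -0.6, 0.1]
opening: 87.0
```

```bash
python3 - <<'E'
from h import *
from cell import bot
s=bot.state();print(s['tool_pos'],s['qpos'].round(2))
plan(s,[458.6,-297.4,19],34.7,2,1)
E
```

```text
[ 455.02534339 -299.69286345   58.79268691] [ 1.39  0.42 -1.01  1.87  0.41  1.07  0.83]
[0.004, 0.001, -0.001, 1.99, 0.209, 0.007, 1.0]
[0.004, 0.001, -0.001, 1.99, 0.211, 0.007, 1.0]
per row mm 20.00933110156026 deg 0.22147947291507478
```

Request:
jog_arm:
  increments:
    - [[0.004, 0, 0, 1.5, 0, 0, 1], [0.004, 0, 0, 1.5, 0.1, 0, 1], [0, 0, 0, 1, 0.05, 0, 1], [0, 0, 0, 0, 0, 0, 1]]

```text
time_s: 13.7
tool_pos: [457.0, -298.9, 16.4]
eef_rot: [0.329, 0.625, -0.328, 0.627]
ft_force: [0.4, 0.1, 0.5]
opening: 87.2
```

```bash
python3 - <<'E'
from h import *
from cell import bot
s=bot.state();print(s['tool_pos'],s['qpos'].round(2))
plan(s,[458.6,-297.4,19],34.7,1,1)
E
```

```text
[ 456.95452196 -298.85537772   16.38590378] [ 1.35  0.48 -0.96  1.9   0.47  1.    0.78]
[-0.001, 0.002, -0.002, -0.261, 0.219, -0.026, 1.0]
per row mm 3.41456019435426 deg 0.1721027256079838
```

Request:
jog_arm:
  increments:
    - [[0, 0.002, -0.002, -0.25, 0.2, 0, 1], [0, 0, 0, 0, 0, 0, 0], [0, 0, 0, 0, 0, 0, 0], [0, 0, 0, 0, 0, 0, 0], [0, 0, 0, 0, 0, 0, 0], [0, 0, 0, 0, 0, 0, 0], [0, 0, 0, 0, 0, 0, 0], [0, 0, 0, 0, 0, 0, 0]]

```text
time_s: 14.7
tool_pos: [459.5, -298.4, 20.5]
eef_rot: [0.328, 0.625, -0.329, 0.627]
ft_force: [0.1, 0.1, 0.5]
opening: 50.2
```

```bash
python3 - <<'E'
from h import *
from cell import bot
s=bot.state();print(s['tool_pos'],s['opening'],s['ft_force'],s['qpos'].round(2))
p,Rg=plan(s,[458,-298,150],34.7,4,0)
p,Rg=plan(s,[534.0,-14.4,140],111.7,11,0,p,Rg)
E
```

```text
[ 459.5301123  -298.41704269   20.49950677] 50.1703796929913 [0.08666125 0.08255609 0.4966131 ] [ 1.34  0.48 -0.97  1.89  0.47  1.01  0.78]
[-0.0, 0.001, -0.0, -3.238, -0.025, -0.023, 0.0]
[-0.0, 0.001, -0.0, -3.238, -0.025, -0.025, 0.0]
[-0.0, 0.001, -0.0, -3.238, -0.025, -0.027, 0.0]
[-0.0, 0.001, -0.0, -3.238, -0.025, -0.029, 0.0]
per row mm 32.37755097573044 deg 0.0362993563402425
[-0.122, 0.0, 0.0, 0.091, 2.036, -1.726, 0.0]
[-0.122, 0.0, 0.0, 0.091, 2.231, -1.465, 0.0]
[-0.122, 0.0, 0.0, 0.091, 2.393, -1.183, 0.0]
[-0.122, 0.0, 0.0, 0.091, 2.519, -0.882, 0.0]
[-0.122, 0.0, 0.0, 0.091, 2.608, -0.569, 0.0]
[-0.122, 0.0, 0.0, 0.091, 2.658, -0.246, 0.0]
[-0.122, 0.0, 0.0, 0.091, 2.668, 0.079, 0.0]
[-0.122, 0.0, 0.0, 0.091, 2.638, 0.404, 0.0]
[-0.122, 0.0, 0.0, 0.091, 2.57, 0.722, 0.0]
[-0.122, 0.0, 0.0, 0.091, 2.462, 1.03, 0.0]
[-0.122, 0.0, 0.0, 0.091, 2.318, 1.323, 0.0]
per row mm 26.70700530256818 deg 7.000000000000001
```

Request:
jog_arm:
  increments:
    - [[0, 0, 0, -3.2, 0, 0, 0], [0, 0, 0, -3.2, 0, 0, 0], [0, 0, 0, -3.2, 0, 0, 0], [0, 0, 0, -3.2, 0, 0, 0], [-0.12, 0, 0, 0, 2, -1.7, 0], [-0.12, 0, 0, 0, 2.2, -1.5, 0], [-0.12, 0, 0, 0, 2.4, -1.2, 0], [-0.12, 0, 0, 0, 2.5, -0.9, 0]]

```text
time_s: 15.7
tool_pos: [480.6, -192.7, 145.7]
eef_rot: [0.168, 0.691, -0.166, 0.684]
ft_force: [0.3, -0.1, -4.4]
opening: 49.8
```

```bash
python3 - <<'E'
from h import *
from cell import bot
s=bot.state();print(s['tool_pos'],s['opening'],s['ft_force'],s['qpos'].round(2),s['qvel'].round(2))
p,Rg=plan(s,[530.0,-20,140],111.7,7,0)
E
```

```text
[ 480.58073596 -192.68745931  145.72972958] 49.81316105092537 [ 0.26347932 -0.1269758  -4.36470457] [ 1.42  0.31 -1.24  1.84  0.31  1.23  1.18] [-0.14  0.03 -0.29  0.08  0.06  0.    0.52]
[-0.122, -0.001, -0.001, 0.088, 2.516, -0.502, 0.0]
[-0.122, -0.001, -0.001, 0.086, 2.559, -0.192, 0.0]
[-0.122, -0.001, -0.001, 0.084, 2.563, 0.121, 0.0]
[-0.122, -0.001, -0.001, 0.083, 2.529, 0.432, 0.0]
[-0.122, -0.001, -0.001, 0.082, 2.458, 0.737, 0.0]
[-0.122, -0.001, -0.001, 0.081, 2.35, 1.031, 0.0]
[-0.122, -0.001, -0.001, 0.081, 2.207, 1.309, 0.0]
per row mm 25.67300339544742 deg 6.997552356273714
```

Request:
jog_arm:
  increments:
    - [[-0.12, 0, 0, 0.5, 2.5, -0.5, 0], [-0.12, 0, 0, 0.5, 2.55, -0.2, 0]]

```text
time_s: 15.95
tool_pos: [493.4, -141.6, 134.4]
eef_rot: [0.082, 0.707, -0.079, 0.698]
ft_force: [-0.1, -0.7, -4.3]
opening: 49.7
```

```bash
python3 - <<'E'
from h import *
from cell import bot
s=bot.state();print(s['tool_pos'],s['qpos'].round(3),s['qvel'].round(2))
p,Rg=plan(s,[530.0,-20,125],111.7,5,0)
E
```

```text
[ 493.41719397 -141.57352298  134.3549349 ] [ 1.347  0.343 -1.283  1.857  0.347  1.216  1.295] [-0.32  0.14 -0.15  0.07  0.17 -0.04  0.44]
[-0.121, -0.002, -0.001, 0.191, 2.533, 0.166, 0.0]
[-0.121, -0.002, -0.001, 0.189, 2.495, 0.471, 0.0]
[-0.121, -0.002, -0.001, 0.188, 2.42, 0.769, 0.0]
[-0.121, -0.002, -0.001, 0.187, 2.309, 1.056, 0.0]
[-0.121, -0.002, -0.001, 0.186, 2.165, 1.327, 0.0]
per row mm 25.46050902358706 deg 6.953178400090773
```

Request:
jog_arm:
  increments:
    - [[-0.12, 0, 0, 0.2, 2.5, 0.2, 0], [-0.12, 0, 0, 0.2, 2.5, 0.5, 0], [-0.12, 0, 0, 0.2, 2.4, 0.8, 0]]

```text
time_s: 16.32
tool_pos: [513.8, -66.5, 125.5]
eef_rot: [-0.049, 0.711, 0.053, 0.7]
ft_force: [0.7, 0.1, -4.3]
opening: 50.0
```

```bash
python3 - <<'E'
from h import *
from cell import bot
s=bot.state();print(s['tool_pos'],s['qpos'].round(3),s['qvel'].round(2))
p,Rg=plan(s,[533.0,-16,122],111.7,3,0)
E
```

```text
[513.81000401 -66.53671491 125.45412296] [ 1.195  0.408 -1.313  1.852  0.412  1.224  1.467] [-0.44  0.2  -0.05 -0.04  0.19  0.03  0.45]
[-0.078, -0.005, -0.003, 0.115, 1.574, 0.877, 0.0]
[-0.078, -0.005, -0.003, 0.114, 1.501, 0.997, 0.0]
[-0.078, -0.005, -0.003, 0.114, 1.419, 1.11, 0.0]
per row mm 18.05592074269973 deg 4.485634362050436
```

Request:
jog_arm:
  increments:
    - [[-0.08, -0.005, -0.003, 0.1, 1.6, 0.9, 0], [-0.08, -0.005, -0.003, 0.1, 1.4, 1, 0], [-0.07, -0.005, -0.003, 0.1, 1, 1, 0], [0, 0, 0, 0, 0, 0, 0]]

```text
time_s: 16.82
tool_pos: [531.3, -16.7, 119.4]
eef_rot: [-0.135, 0.695, 0.137, 0.693]
ft_force: [0.5, 0.3, -4.0]
opening: 49.6
```

```bash
python3 - <<'E'
from h import *
from cell import bot
s=bot.state();c=bot.get_calibration("wrist");p,d=bot.snapshot("wrist");cv2.imwrite("pics/w8.png",p);np.save("pics/w8.npy",d);np.save("pics/w8c.npy",c,allow_pickle=True)
print(s['tool_pos'],s['qpos'].round(3),s['qvel'].round(2))
plan(s,[534.0,-14.4,122],111.7,1,0)
p,d=bot.snapshot("scene");cv2.imwrite("pics/s8.png",cv2.resize(p[110:260,230:400],None,fx=4,fy=4,interpolation=cv2.INTER_CUBIC))
E
```

```text
[531.3268655  -16.70355415 119.35587241] [ 1.079  0.46  -1.32   1.838  0.472  1.223  1.572] [ 0.01  0.    0.02  0.01  0.01  0.01 -0.  ]
[0.009, -0.002, -0.004, -0.265, 0.113, 0.334, 0.0]
per row mm 4.409469407103256 deg 0.5851572315175667
```

View pics/w8.png

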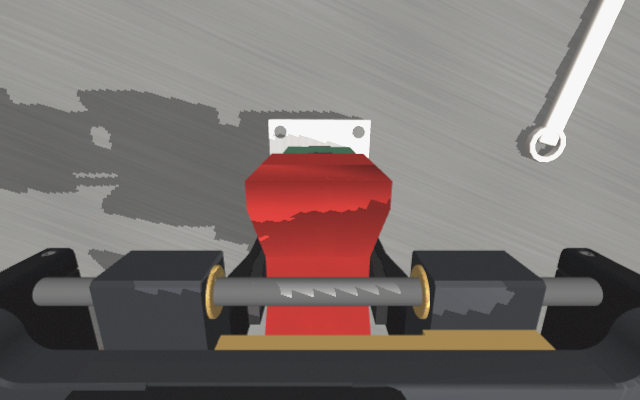

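View pics/s8.png

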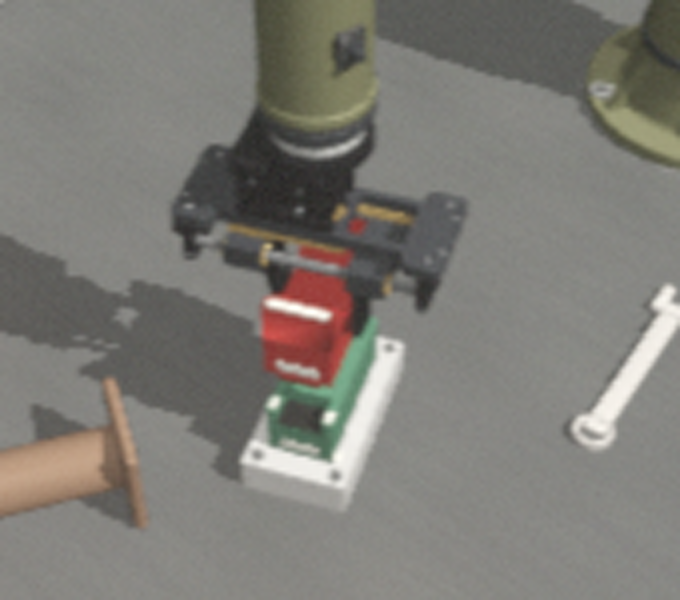

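Scene view: the V-head's white bar is at the wide end over the riser's wide notch. Wrist view: red end face at rows 153–180, riser below at row 150, base at row 120. Measuring the relative offset.

```bash
cat > m3.py <<'E'
from h import *
from cell import bot
def meas(s,c,p,d):
    print('tcp',s['tool_pos'].round(1),'F',s['ft_force'].round(1),'q3',s['qpos'][2].round(3),s['opening'].round(1))
    hs=cv2.cvtColor(p,cv2.COLOR_BGR2HSV);m=np.zeros(d.shape,bool);m[60:240,150:480]=1
    H,S,V=hs[...,0],hs[...,1],hs[...,2]
    M={'red':((H<6)|(H>172))&(S>120),'green':(H>60)&(H<95)&(S>60),'base':(S<30)&(V>215)}
    yaw=np.radians(21.7);ex=np.array([np.cos(yaw),np.sin(yaw)]);ey=np.array([-ex[1],ex[0]])
    zr=s['tool_pos'][2]-20.5;R_={}
    for nm,(z0,z1) in {'red':(zr+20,zr+78),'green':(40,72),'base':(25,36)}.items():
        mm=M[nm]&m
        if nm!='base': mm=cv2.erode(mm.astype(np.uint8),np.ones((3,3)))>0
        P,uv=cloud(c,d,mm)
        if nm!='base': # end face: lowest-x cluster
            k=(P[:,2]>z0)&(P[:,2]<z1);x=P[:,:2]@ex;x0=np.percentile(x[k],2) if k.any() else np.nan;k&=(x<x0+4)
        else: k=(P[:,2]>z0)&(P[:,2]<z1)
        Q=P[k];x=Q[:,:2]@ex;y=Q[:,:2]@ey
        if len(Q)<20: print(nm,'few',len(Q));continue
        sl=np.polyfit(y,x,1)[0] if nm!='base' else 0
        xx=np.median(x) if nm!='base' else np.percentile(x,.3)
        if nm=='base': k=(x<xx+6);y=y[k]
        print(nm,len(Q),'edge x',xx.round(2),'slope',round(sl,4),'y',y.min().round(1),y.max().round(1),'mid',((y.min()+y.max())/2).round(2),'z',Q[:,2].min().round(0),Q[:,2].max().round(0))
        R_[nm]=(xx,(y.min()+y.max())/2)
    Y=np.array([-ex[1],ex[0],0]);X=np.array([0,0,-1.]);Rg=R.from_matrix(np.c_[X,Y,np.cross(X,Y)])
    print('turn to level',(R.from_quat(s['eef_rot']).inv()*Rg).as_rotvec().round(4))
    print('vs riser-as-left (437.0,-210.5): tool z',(437.0-R_['red'][0]).round(2),'tool y',(-210.5-R_['red'][1]).round(2))
def run(tag):
    s=bot.state();c=bot.get_calibration("wrist");p,d=bot.snapshot("wrist");cv2.imwrite(f"pics/{tag}.png",p);meas(s,c,p,d)
E
python3 -c "
from m3 import *
s=bot.state();meas(s,np.load('pics/w8c.npy',allow_pickle=True).item(),cv2.imread('pics/w8.png'),np.load('pics/w8.npy'))"
```

```text
Traceback (most recent call last):
  File "m3.py", line 4, in meas
    print('tcp',s['tool_pos'].round(1),'F',s['ft_force'].round(1),'q3',s['qpos'][2].round(3),s['opening'].round(1))
                                                                                             ^^^^^^^^^^^^^^^^^^
AttributeError: 'float' object has no attribute 'round'
```

```bash
sed -i "s/s\['opening'\].round(1)/round(s['opening'],1)/" m3.py
python3 -c "
from m3 import *
s=bot.state();meas(s,np.load('pics/w8c.npy',allow_pickle=True).item(),cv2.imread('pics/w8.png'),np.load('pics/w8.npy'))"
```

```text
tcp [531.2 -18.4 119.4] F [ 0.3 -1.9 -4.4] q3 -1.319 49.6
red 2755 edge x 431.9 slope -0.0072 y -236.6 -188.0 mid -212.33 z 119.0 177.0
green 190 edge x 437.44 slope 0.0016 y -234.0 -188.2 mid -211.12 z 40.0 61.0
base 2559 edge x 416.79 slope 0 y -250.2 -170.4 mid -210.29 z 25.0 33.0
turn to level [ 0.0062 -0.0029 -0.0027]
vs riser-as-left (437.0,-210.5): tool z 5.1 tool y 1.83
```

Request:
jog_arm:
  increments:
    - [[0.006, -0.003, -0.003, 0.5, 0.15, 0.3, 0], [0, 0, 0, 0.5, 0, 0.25, 0], [0, 0, 0, 0, 0, 0, 0]]

```text
time_s: 17.3
tool_pos: [535.7, -17.3, 108.3]
eef_rot: [-0.132, 0.695, 0.131, 0.695]
ft_force: [-0.4, 0.6, -3.7]
opening: 49.7
```

```bash
python3 -c "
from m3 import *
run('w9')"
```

```text
tcp [535.7 -17.3 108.3] F [-0.4  0.6 -3.7] q3 -1.294 49.7
red 2762 edge x 435.71 slope 0.007 y -237.7 -189.0 mid -213.37 z 108.0 166.0
green 284 edge x 437.42 slope 0.0013 y -234.1 -187.9 mid -210.99 z 43.0 72.0
base 2897 edge x 416.84 slope 0 y -250.2 -170.4 mid -210.3 z 25.0 34.0
turn to level [-0.005  -0.0009  0.0014]
vs riser-as-left (437.0,-210.5): tool z 1.29 tool y 2.87
```

Request:
jog_arm:
  increments:
    - [[-0.005, 0, 0, 0.3, 0.25, 0.15, 0], [0, 0, 0, 0.3, 0, 0, 0], [0, 0, 0, 0, 0, 0, 0]]

```text
time_s: 17.73
tool_pos: [536.4, -14.3, 102.2]
eef_rot: [-0.134, 0.695, 0.133, 0.694]
ft_force: [0.4, -0.0, -4.5]
opening: 49.9
```

```bash
python3 -c "
from m3 import *
run('w10')"
```

```text
tcp [536.4 -14.3 102.2] F [ 0.4 -0.  -4.5] q3 -1.286 49.9
red 2761 edge x 437.39 slope 0.0019 y -235.4 -186.9 mid -211.11 z 102.0 160.0
green 320 edge x 437.4 slope 0.0012 y -233.9 -187.9 mid -210.93 z 40.0 72.0
base 3117 edge x 416.97 slope 0 y -250.4 -170.7 mid -210.58 z 28.0 34.0
turn to level [ 0.0003 -0.0006  0.0017]
vs riser-as-left (437.0,-210.5): tool z -0.39 tool y 0.61
```

Request:
jog_arm:
  increments:
    - [[0, 0, 0, 0.5, 0.02, 0, 0], [0, 0, 0, 0.5, 0, 0, 0], [0, 0, 0, 0, 0, 0, 0]]

```text
time_s: 18.15
tool_pos: [536.3, -14.1, 91.6]
eef_rot: [-0.134, 0.695, 0.133, 0.694]
ft_force: [-0.7, -0.0, -4.3]
opening: 49.7
```

```bash
python3 -c "
from m3 import *
run('w11')"
```

```text
tcp [536.3 -14.1  91.6] F [-0.7 -0.  -4.3] q3 -1.272 49.7
red 2750 edge x 437.4 slope 0.0019 y -235.4 -186.7 mid -211.07 z 91.0 149.0
green 350 edge x 437.38 slope 0.0016 y -233.8 -187.7 mid -210.73 z 42.0 72.0
base 3380 edge x 416.87 slope 0 y -250.4 -170.4 mid -210.42 z 26.0 34.0
turn to level [ 0.0002 -0.0005  0.0016]
vs riser-as-left (437.0,-210.5): tool z -0.4 tool y 0.57
```

The V-head's soles are inside the notches (about 71 mm, below the riser top at 75 mm) with no contact. I'll lower it home.

Request:
jog_arm:
  increments:
    - [[0, 0, 0, 0.4, 0.02, 0, 0], [0, 0, 0, 0.3, 0, 0, 0], [0, 0, 0, 0.1, 0, 0, 0], [0, 0, 0, 0.1, 0, 0, 0], [0, 0, 0, 0.1, 0, 0, 0]]

```text
time_s: 18.82
tool_pos: [536.6, -13.9, 83.6]
eef_rot: [-0.134, 0.695, 0.132, 0.694]
ft_force: [-3.9, -1.7, 6.8]
opening: 49.9
```

```bash
python3 -c "
from m3 import *
run('w12')"
```

```text
tcp [536.6 -13.9  83.6] F [-3.9 -1.7  6.8] q3 -1.26 49.9
red 2693 edge x 437.69 slope 0.002 y -235.1 -186.4 mid -210.78 z 83.0 141.0
green 361 edge x 437.38 slope 0.0016 y -234.1 -187.9 mid -210.99 z 43.0 70.0
base 3607 edge x 417.02 slope 0 y -250.4 -170.3 mid -210.39 z 28.0 33.0
turn to level [-0.0003 -0.0016  0.0027]
vs riser-as-left (437.0,-210.5): tool z -0.69 tool y 0.28
```

Request:
jog_arm:
  increments:
    - [[0, 0, 0, 0, 0, 0, 1], [0, 0, 0, 0, 0, 0, 1], [0, 0, 0, 0, 0, 0, 1], [0, 0, 0, 0, 0, 0, 1], [0, 0, 0, 0, 0, 0, 1]]

```text
time_s: 19.5
tool_pos: [538.7, -13.5, 85.0]
eef_rot: [-0.134, 0.693, 0.132, 0.696]
ft_force: [0.4, -0.4, 0.5]
opening: 85.5
```

Request:
jog_arm:
  increments:
    - [[0, 0, 0, -1, 0, 0, 1], [0, 0, 0, -2, 0, 0, 1], [0, 0, 0, -3, 0, 0, 1], [0, 0, 0, -3, 0, 0, 1], [0, 0, 0, -2.5, 0, 0, 1], [0, 0, 0, 0, 0, 0, 1]]

```text
time_s: 20.25
tool_pos: [539.4, -11.7, 209.6]
eef_rot: [-0.135, 0.692, 0.132, 0.697]
ft_force: [0.5, 0.4, -0.3]
opening: 86.9
```

```bash
python3 - <<'E'
from h import *
from cell import bot
s=bot.state();print(s['tool_pos'],s['qpos'].round(2),s['opening'],s['time_s'],s['ft_force'].round(1))
plan(s,[440,-170,230],70,6,1)
E
```

```text
[539.38613249 -11.65736403 209.64090209] [ 1.11  0.33 -1.34  1.72  0.34  1.35  1.66] 86.89328570576066 20.25 [ 0.5  0.4 -0.3]
[0.122, 0.001, 0.001, -0.345, -1.837, -2.516, 1.0]
[0.122, 0.001, 0.001, -0.343, -2.128, -2.275, 1.0]
[0.122, 0.001, 0.001, -0.341, -2.388, -2.001, 1.0]
[0.122, 0.001, 0.001, -0.34, -2.613, -1.697, 1.0]
[0.122, 0.001, 0.001, -0.339, -2.8, -1.368, 1.0]
[0.122, 0.001, 0.001, -0.339, -2.945, -1.018, 1.0]
per row mm 31.342412940796013 deg 6.968999006722271
```

Request:
jog_arm:
  increments:
    - [[0.12, 0, 0, 0, -1.8, -2.5, 1], [0.12, 0, 0, 0, -2.1, -2.3, 1], [0.12, 0, 0, 0, -2.4, -2, 1], [0.12, 0, 0, 0, -2.6, -1.7, 1], [0.12, 0, 0, 0, -2.8, -1.4, 1], [0.12, 0, 0, 0, -2.9, -1, 1], [0, 0, 0, 0, 0, 0, 1]]

```text
time_s: 21.12
tool_pos: [434.2, -170.7, 207.1]
eef_rot: [0.126, 0.694, -0.127, 0.697]
ft_force: [0.1, 0.6, 0.4]
opening: 86.9
```

```bash
python3 - <<'E'
from h import *
from cell import bot
s=bot.state();print(s['tool_pos'],s['qpos'].round(2),s['time_s'])
for n,w in(("scene",(285,160,340,240)),("top",(290,150,350,230))):
    c=bot.get_calibration(n);p,d=bot.snapshot(n);cv2.imwrite(f"pics/{n}_end.png",p)
    cv2.imwrite(f"pics/{n}_endc.png",cv2.resize(p[140:250,260:380],None,fx=5,fy=5,interpolation=cv2.INTER_CUBIC))
    m=np.zeros(d.shape,bool);m[w[1]:w[3],w[0]:w[2]]=1
    P,uv=cloud(c,d,m);k=P[:,2]>100
    yaw=np.radians(21.7);ex=np.array([np.cos(yaw),np.sin(yaw)]);ey=np.array([-ex[1],ex[0]])
    x=(P[:,:2]-[533.4,-14.4])@ex;y=(P[:,:2]-[533.4,-14.4])@ey
    k=(P[:,2]>90)&(abs(x)<90)&(abs(y)<60);r=cv2.minAreaRect(P[k][:,:2].astype(np.float32))
    print(n,'rect',r)
    for nm,kk in(('wide',x>40),('narrow',x<-40)):
        q=P[k&kk];print('  ',nm,'top z 90/98%',np.percentile(q[:,2],[90,98]).round(1))
E
```

```text
[ 434.24667456 -170.67732298  207.13640096] [ 1.64 -0.09 -1.24  1.88 -0.09  1.29  1.64] 21.125
scene rect ((535.1942138671875, -13.3968505859375), (114.47124481201172, 51.593326568603516), 21.86614990234375)
   wide top z 90/98% [144.1 146.1]
   narrow top z 90/98% [144.4 146.3]
top rect ((519.3914184570312, -25.413848876953125), (155.5875701904297, 69.57462310791016), 32.56453323364258)
   wide top z 90/98% [144.8 147.3]
   narrow top z 90/98% [316.9 320.1]
```

View pics/scene_endc.png

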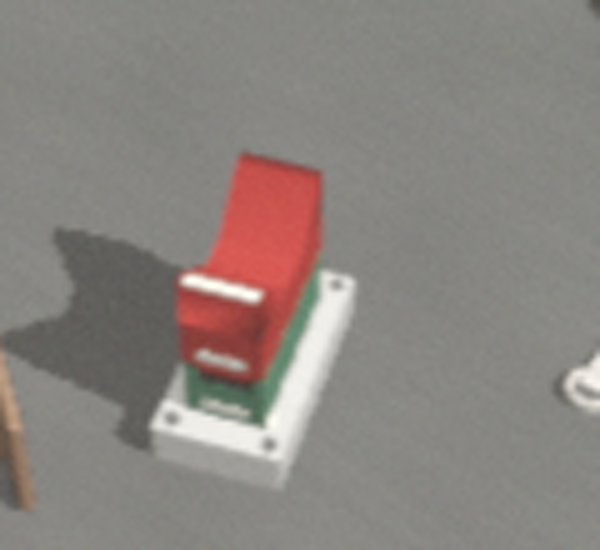

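View pics/top_end.png

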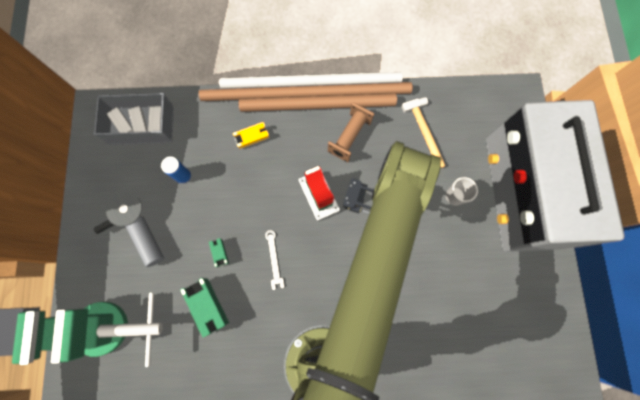

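The stack is seated, level at both ends, and everything else is where it was. Handing in.

```bash
python3 -c "
from cell import bot
print(bot.job_done(),bot.state()['time_s'])"
```

```text
the job is handed in; nothing more can be done
the job is handed in; nothing more can be done
```

I built the pipe rest in the order asked and handed it in just after 21 s on the robot's clock. The green riser sits on the base and the red V-head on the riser, wide ends matching. Both were released and the arm was moved clear.

- **Seating heights:** each part stopped at its predicted height with a light contact of about 7 N. The tool stood at z 37.3 for the riser (37.3 predicted) and 83.6 for the V-head (83.5 predicted).
- **Level:** the scene camera put the two V-head cheek tops at 144.1 and 144.4 mm against a nominal 143 mm. That is level, and the small excess is within camera noise. The stack's yaw read 21.9°, against about 21.7° for the base.
- **Bystanders:** by eye in the last top view, they are where they started.
- **Failed check:** the top camera's outline and narrow-end height of the stack were spoilt by the arm in view, so the final level check rests on the scene camera alone. The top view's wide-end reading (144.8 mm) agrees with it.
- **Close call:** joint 3 came within about 0.04 rad of its lower limit in the samples I took (−1.34 against −1.38).

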